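# Set limit-stop tweezers to the marked seed cell and hold

### The job

Set the sprung tweezers to the cell width of the blue seed plate: pick them up from the bench by their finger pads, bring the tips, still open wider than the mark, down to the rim of the black meter housing at the cell marked with two white lines (just above it, or resting lightly on it), and there squeeze until each tip stands on its own white line. Finish still holding them there, level and steady at that gap, carried by the gripper and not put down or pressed on the housing, so that I can run up their stop screw; leave the sprocket, the brush retainer and the screwdriver where they lie.

Things in the scene. Friction and masses are not known exactly. Their poses are not given: they have to be found in the camera images.
- tweezers: Steel sprung tweezers, 198 mm long, 70 g, lying on the bench so that the blades spread sideways: a gripper from above closes across both. Origin: underside of the heel, at the blades' hinge; own x runs along the middle line to the tips (185 mm), y to the left blade, z up. Heel 16 mm high, blades 14. A brass stop screw sticks out 20 mm right of the middle line at x = 66 mm. Centre of mass at x = 88 mm.
- pads (a point): Midway between the serrated finger pads where the tweezers are squeezed: 100 mm along x, 9 mm above the underside, axes as tweezers. Pads 32 mm long, 18 mm high (from the underside up); outer faces 38.6 mm apart relaxed, and parallel, 30 mm apart, at the marked tip gap. The tip gap changes 1.85 mm per mm of squeeze here. Each pad pushes back 3 N relaxed, 9 N at the marked gap, 14 N shut.
- tip_l (a point): Tip point of the left blade: middle of the 3 mm thick end, on its lower edge, 185 mm along x, 6 mm above the tweezers' underside and 3 mm below pads. Relaxed, the two tip points are 34 mm apart; the marked gap is 18 mm.
- tip_r (a point): Tip point of the right blade, the mirror image of tip_l.
- blade_l (a joint): Angle by which the left blade is squeezed in from relaxed (0) about the hinge in the heel: 0.043 rad at the marked gap, 0.081 with the tips shut.
- blade_r (a joint): The same for the right blade.
- housing: Black cast seed-meter housing, fixed: round, 64 mm high, top rim 200 mm across, a blue nylon seed plate lying flush in it with 16 dark cells around its edge, a nut 16 mm high on the hub. Two bolted feet stick out low down at the sides and a drive shaft at +x. Origin: on the bench below the hub; own x points from the marked cell to the hub, z up.
- cell_mark (a point): Midway between the two white lines, on top of the rim: 64 mm above the bench, 94 mm from the hub's axis on the housing's -x side; axes as housing. The lines run along x, 16 mm long, 4 mm wide, centred 9 mm to the left and right (18 mm apart), either side of the marked cell. The space outside the rim (-x) is free for the tweezers, pointing in along x.
- sprocket: Zinc chain sprocket, 88 mm across, 22 mm high at the hub, lying on the bench. Bystander.
- retainer: White plastic brush retainer, a channel 112 x 26 x 20 mm, lying on the bench. Bystander.
- driver: Screwdriver with a dark green handle, 190 mm long, lying along its x. Bystander.
Mind the look-alikes: they are no part of the job. Of the things that look like the tweezers, take the one that is farthest to the robot's right at the start.

How it is judged:
On the way, in this order (a step that is already met when the one before it is completed fails the run):
1. the tweezers are lifted clear of the bench (height (world z) of each of tweezers, tip_l, tip_r above 0.03 m), for 0.2 s.
2. the tips are over the rim at the marked cell, open wider than the lines (distance between tip_l and tip_r above 0.0215 m and horizontal distance between each of tip_l, tip_r and cell_mark below 0.025 m and z of tip_l in the frame of cell_mark between -0.002 and 0.015 m and z of tip_r in the frame of cell_mark between -0.002 and 0.015 m), for 0.1 s.
At the end, for the whole second after the job is handed in: Fingers squeeze both blades (over 2 N each), tweezers level (0.2 rad) and still; tip points 15.5 to 20.5 mm apart, each within 3.5 mm of its line's middle, within 8 mm of cell_mark along the lines, 2 mm below to 7 mm above the rim; under 6 N on the housing (((y of tip_l in the frame of cell_mark between 0.0055 and 0.0125 m and y of tip_r in the frame of cell_mark between -0.0125 and -0.0055 m) or (y of tip_l in the frame of cell_mark between -0.0125 and -0.0055 m and y of tip_r in the frame of cell_mark between 0.0055 and 0.0125 m)) and x of tip_l in the frame of cell_mark between -0.008 and 0.008 m and z of tip_l in the frame of cell_mark between -0.002 and 0.007 m and x of tip_r in the frame of cell_mark between -0.008 and 0.008 m and z of tip_r in the frame of cell_mark between -0.002 and 0.007 m and distance between tip_l and tip_r between 0.0155 and 0.0205 m and contact force between the fingers and blade_l above 2 N and contact force between the fingers and blade_r above 2 N and contact force between tweezers and housing below 6 N and height (world z) of tweezers above 0.04 m and angle between tweezers's own z axis and vertical below 0.2 rad and linear speed of tweezers below 0.02 m/s); the arm keeps its last pose, push and grip.
It fails at once if the sprocket is pushed from its place (over 20 mm) (distance of sprocket from where it was at the start of the episode above 0.02 m).
It fails at once if the brush retainer is pushed from its place (over 20 mm) (distance of retainer from where it was at the start of the episode above 0.02 m).
It fails at once if the screwdriver is pushed from its place (over 20 mm) (distance of driver from where it was at the start of the episode above 0.02 m).
It also fails if it takes over 35 s, if anything falls off the work surface, if the arm or the gripper's body presses on something with over 40 N, if the wrist force passes 120 N, or if a joint passes its speed limit or range.

### The arm

A 6-joint arm with a two-finger parallel gripper is mounted at the origin on the work surface. World frame = base frame: x ahead of the robot, y to its left, z up, the work surface at z = 0. Lengths are in m, angles in rad, forces in N, time in s.
With the tool pointing down it reaches from about 0.35 to 0.975 m from the base axis. Payload 4.9 kg.
Tool frame: the origin (TCP) lies at the very end of the fingers, on their centre line; the grasp point (between the pads) lies 19 mm behind it; z points along the fingers, y is the direction in which the jaws open and shut (so a half turn about z gives the same grasp; the last joint's range is limited). The gripper opens to 85 mm and grips with 20 to 120 N. Pads are 22 mm wide; open, the fingers measure 114 mm over their backs; the gripper's body (76 mm by 85 mm) begins 54 mm behind the grasp point. The pads swing forward as they close: fully open they stand 13 mm farther back than shut.
Start: joints at [1.114, 0.053, 1.613, -0, 1.476, -0.119], TCP at [0.207, 0.59, 0.231] pointing down, gripper open.
Joint ranges: [-3.01, 3.01], [-1.01, 2.22], [0.06, 2.58], [-1.02, 4.17], [0.09, 2.62], [-3.14, 3.14]. Speed limits (rad/s): [2.57, 2.57, 3.14, 3.14, 3.14, 3.14].

### API

Orientations are given as a rotation vector (axis times angle).
In Python, from station import ctrl gives the robot as it stands.
- The arm moves only by the tool step_arm, never from a script. Its argument "moves" is a list of rows, each a list of 5 numbers: the opening, from 0 (shut) to 1 (fully open), then the shift along the world's x, y, z in m, then the turn about the world's z in degrees. A call has 1 to 20 rows; each row shifts and turns the pose as measured when the row begins; what a row does not reach is not made up. A row lasts 1/8 s, in which the tool goes at most 62.5 mm and 10.7 degrees, less where a joint would pass 70% of its speed; a pose out of reach is approached as far as the arm can. A call is refused whole if a number of a shift passes 0.0625 or a number of a turn 10.7, either way. A call with a gripper value outside its range is refused whole. The fingers move at their own pace and stop on an object; "newtons" is the grip in N (left out, the last holds). Time passes only in rows, so rows that do not move let the fingers close. It gives the time, the measured TCP pose, the force and the opening at its end, in the units of the state.
- ctrl.get_obs(): the state, without advancing time (a new reading comes with each control period).
- ctrl.get_image(name): name is "side" or "top"; returns a dict with "color" (400x640x3 uint8, red, green, blue), "camera_matrix" (3x3 intrinsics, pixels), "R" (3x3) and "t" (3): a world point X has camera coordinates R X + t. Camera axes: x right, y down, z forward; pixel columns grow to the right and rows downward; lengths in m; the calibration is good to about 2 mm. A picture is of the moment at which its call begins. There is no depth.
- ctrl.finish_job(): hands the job in, once; it reports no verdict.
Trained networks look in a picture, given as the dict that the camera call returned (one of the last four; its "shot" number tells which), for a name from the list of things; names that differ only in an ending like _2 or _b are one class to them, and where a whole thing is asked for, a point or a joint stands for the part that bears it (a point fixed in the world has none). Each returns a list of dicts, best first, with "p" (0 to 1); they miss things now and then, are a little off and sometimes report something else, mostly with a low value. They report only what shows in the picture. A call takes as long as a camera call. They do not tell look-alikes from the thing itself.
- ctrl.spot_in(picture, query): "bbox" ([left, top, right, bottom] in pixels, round what is visible of it).
The state is a dict: "t": time; "q": joint angles; "dq": joint speeds; "effort": joint torques, N m; "tool_pos": TCP position; "tool_rot": TCP orientation; "contact_force": force on the tool from outside, world axes, zero at the start; "wrist_torque": the same for the moment, N m; "opening": finger opening in m.
Only numpy, scipy, OpenCV 4.12 (cv2) and the standard library are available. Lean on these libraries where they do the work, as an engineer would, in place of code of your own. Each camera call takes 0.05 s, during which the arm holds its last target.

## Working session

There is one attempt and no reset: what is moved stays moved. The work goes in short steps, Python scripts to look and compute and a tool call to move; the robot and the scene stay as the last step left them, time stands still between calls to the robot, and variables do not carry over. Pictures are saved under pics/ and viewed, and the job is handed in when it is done.

Besides the shell and the picture viewer there is one more tool, called after "Call:" by a JSON object that holds its "op" and its "data". step_arm: Moves the arm, as the interface text tells. Its arguments: {"type":"object","properties":{"moves":{"type":"array","items":{"type":"array","items":{"type":"number"}}},"newtons":{"type":"number"}},"required":["moves"]}

```bash
ls; mkdir -p pics; cat > h.py <<'E'
import numpy as np, cv2
from station import ctrl
def save(p,n): cv2.imwrite(f'pics/{n}.png',cv2.cvtColor(p['color'],cv2.COLOR_RGB2BGR))
def proj(p,X):
    c=p['R']@np.asarray(X,float)+p['t']; u=np.array(p['camera_matrix'])@c; return u[:2]/u[2]
def ray(p,uv):
    R=np.array(p['R']);K=np.array(p['camera_matrix']); o=-R.T@p['t']; d=R.T@np.linalg.solve(K,[uv[0],uv[1],1]); return o,d
def atz(p,uv,z):
    o,d=ray(p,uv); return o+d*(z-o[2])/d[2]
def tri(p1,a,p2,b):
    o1,d1=ray(p1,a);o2,d2=ray(p2,b)
    A=np.c_[d1,-d2]; s=np.linalg.lstsq(A,o2-o1,rcond=None)[0]
    x=o1+d1*s[0];y=o2+d2*s[1]; return (x+y)/2,np.linalg.norm(x-y)
E
python3 - <<'E'
from h import *
import pickle
for n in ['side','top']:
    p=ctrl.get_image(n); save(p,n+'0'); pickle.dump(p,open(n+'0.pkl','wb'))
    R=np.array(p['R']); print(n,-R.T@p['t'],R[2])
    for q in ['tweezers','pads','tip_l','housing','sprocket','retainer','driver']:
        try: print(q,[([round(float(v)) for v in d['bbox']],round(float(d['p']),2)) for d in ctrl.spot_in(p,q)])
        except Exception as e: print(q,e)
o=ctrl.get_obs();print(o)
E
```

```text
pics
side [ 0.02279622 -0.95976662  0.75859486] [ 0.35365735  0.73933564 -0.57298279]
tweezers [([248, 190, 306, 202], 0.91), ([315, 210, 364, 240], 0.58), ([199, 169, 235, 191], 0.53)]
pads [([315, 218, 356, 239], 0.9), ([202, 164, 243, 194], 0.69), ([248, 191, 298, 203], 0.68)]
tip_l [([255, 196, 289, 201], 0.7), ([259, 193, 304, 196], 0.64), ([219, 173, 237, 181], 0.56), ([324, 219, 360, 237], 0.45)]
housing [([313, 146, 367, 181], 0.94)]
sprocket [([384, 190, 402, 202], 0.58), ([325, 210, 354, 230], 0.26)]
retainer [([418, 216, 449, 230], 0.68)]
driver [([364, 253, 421, 282], 0.81)]
top [ 0.32623861 -0.0575044   1.63184008] [ 0.09249103 -0.00585143 -0.99569632]
tweezers [([216, 280, 227, 301], 0.66), ([333, 182, 350, 228], 0.63), ([253, 254, 264, 254], 0.48)]
pads [([195, 258, 223, 304], 0.71), ([255, 221, 273, 254], 0.51)]
tip_l [([343, 199, 349, 201], 0.58), ([191, 258, 207, 285], 0.54), ([200, 260, 216, 284], 0.42), ([272, 238, 277, 244], 0.4)]
housing [([221, 118, 277, 176], 0.94)]
sprocket [([307, 116, 331, 139], 0.97)]
retainer [([370, 109, 375, 138], 0.46)]
driver [([402, 169, 414, 211], 0.8)]
{'t': 0.8, 'q': array([ 1.11397695e+00,  5.27034630e-02,  1.61286496e+00,  4.84598220e-06,
        1.47600818e+00, -1.19021642e-01]), 'dq': array([-0.00093929,  0.00100733,  0.00037633,  0.00202874, -0.00110232,
       -0.00131169]), 'effort': array([-2.37392878e-04, -3.93659949e+01, -3.70430803e+01, -1.51901027e-04,
        5.87411632e-04,  1.14843132e-05]), 'tool_pos': array([0.20713979, 0.58967006, 0.23132238]), 'tool_rot': array([-5.28092956e-01, -3.09688905e+00, -2.63238369e-05]), 'contact_force': array([-0.43494728,  0.66959726, -0.07468616]), 'wrist_torque': array([ 0.0441407 , -0.02705721, -0.00174129]), 'opening': 0.08501028371573761}
```

```bash
python3 - <<'E'
import cv2
a=cv2.imread('pics/side0.png')[120:300,180:460]; cv2.imwrite('pics/s1.png',cv2.resize(a,None,fx=2.85,fy=2.85,interpolation=cv2.INTER_CUBIC))
a=cv2.imread('pics/top0.png')[100:310,170:430]; cv2.imwrite('pics/t1.png',cv2.resize(a,None,fx=2.85,fy=2.85,interpolation=cv2.INTER_CUBIC))
E
```

```text
(no output)
```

View pics/s1.png

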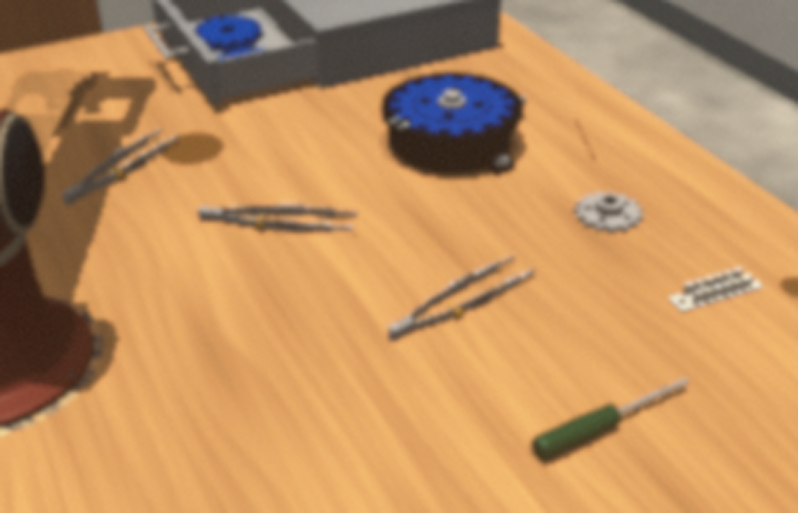

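View pics/t1.png

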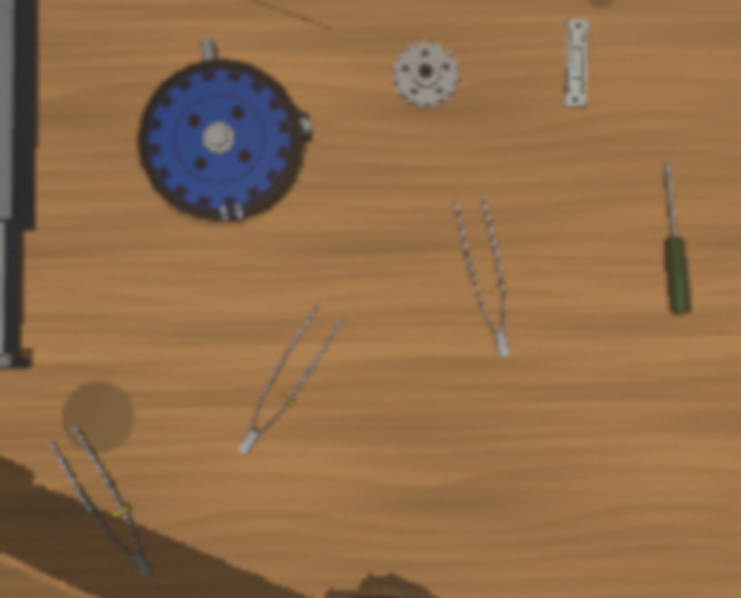

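View pics/top0.png

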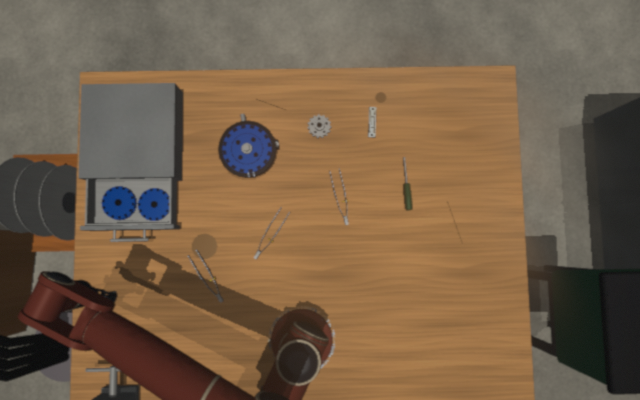

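```bash
python3 - <<'E'
import cv2
def z(n,x0,y0,x1,y1,f,o):
    a=cv2.resize(cv2.imread(n)[y0:y1,x0:x1],None,fx=f,fy=f,interpolation=cv2.INTER_CUBIC)
    for x in range(x0,x1,10): cv2.putText(a,str(x),((x-x0)*f,10),0,.35,(0,0,255)); cv2.line(a,((x-x0)*f+f//2,12),((x-x0)*f+f//2,18),(0,0,255))
    for y in range(y0,y1,10): cv2.putText(a,str(y),(0,(y-y0)*f+f//2),0,.35,(0,0,255)); cv2.line(a,(25,(y-y0)*f+f//2),(30,(y-y0)*f+f//2),(0,0,255))
    cv2.imwrite(o,a)
z('pics/top0.png',315,160,365,230,8,'pics/t2.png')
z('pics/top0.png',215,110,285,185,8,'pics/t3.png')
z('pics/side0.png',310,200,375,245,12,'pics/s2.png')
z('pics/side0.png',305,140,370,190,12,'pics/s3.png')
E
```

```text
(no output)
```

View pics/t2.png

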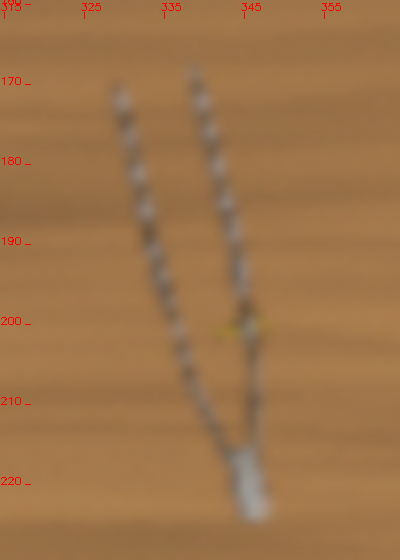

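View pics/t3.png

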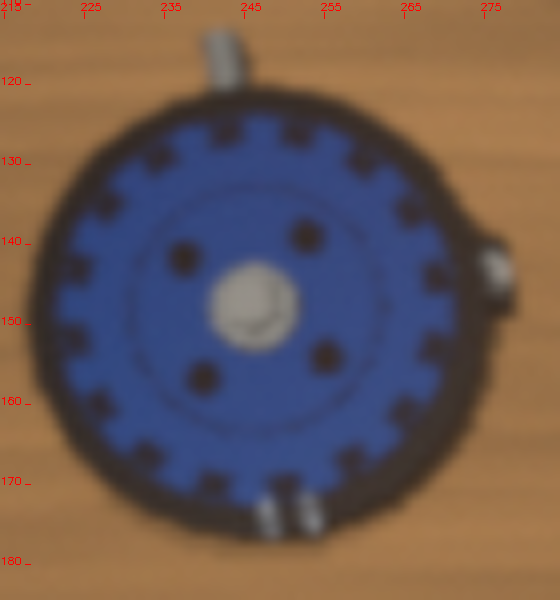

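View pics/s2.png

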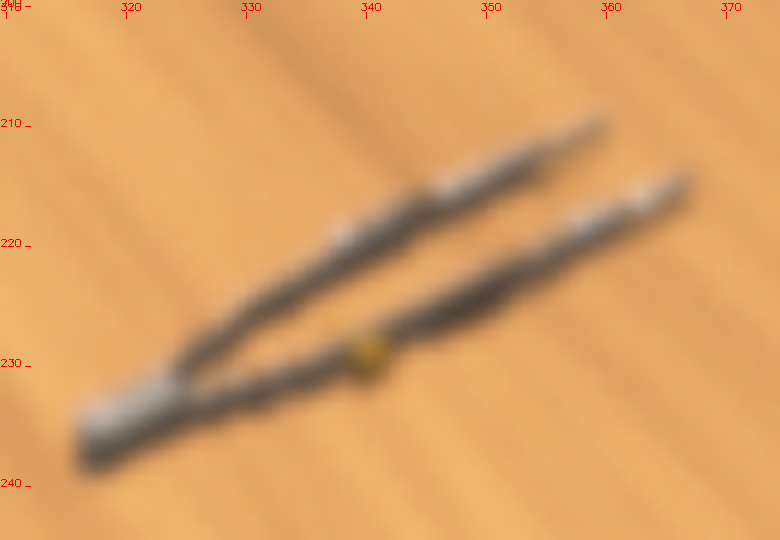

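View pics/s3.png

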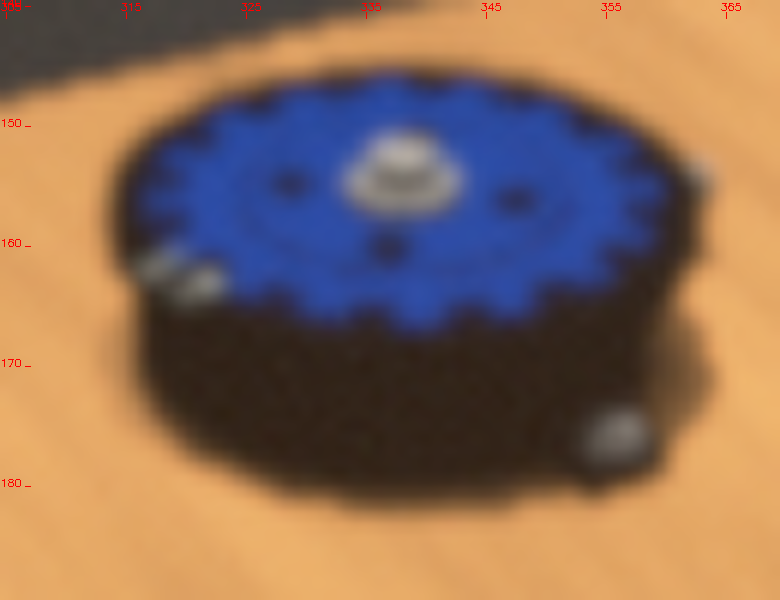

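```bash
cat > fit.py <<'E'
from h import *
import pickle
from scipy.optimize import least_squares
T=pickle.load(open('top0.pkl','rb'));S=pickle.load(open('side0.pkl','rb'))
print(T['camera_matrix'],S['camera_matrix'][0])
off=0.0
print('tipL',tri(T,(329.3,170.3),S,(359.6,210.0)),'tipR',tri(T,(338.6,168.3),S,(366.5,214.6)))
print('heel',tri(T,(346.5,224.0),S,(316.7,235.5)))
print('lineL',tri(T,(248.3,174.1),S,(317.8,161.7)),'R',tri(T,(253.4,174.0),S,(321.4,163.2)))
for nm,p in(('T',T),('S',S)):
    hsv=cv2.cvtColor(p['color'],cv2.COLOR_RGB2HSV)
    m=cv2.inRange(hsv,(105,120,60),(130,255,255))
    n,l,st,c=cv2.connectedComponentsWithStats(m)
    for i in range(1,n):
        if st[i,4]>200: 
            ct=cv2.findContours((l==i).astype(np.uint8),0,2)[0][0]; h=cv2.convexHull(ct); e=cv2.fitEllipse(h); print(nm,st[i],e, atz(p,e[0],.064))
E
python3 fit.py
```

```text
[[459.3832251    0.         318.24419125]
 [  0.         459.3832251  203.44887293]
 [  0.           0.           1.        ]] [367.98558383   0.         317.45236501]
tipL (array([ 0.59326438, -0.10729934,  0.00603102]), np.float64(0.005518951465959237)) tipR (array([ 0.59992928, -0.14066877,  0.00636003]), np.float64(0.005558726073602181))
heel (array([ 0.40042344, -0.16482076,  0.01023135]), np.float64(0.004307372450413409))
lineL (array([0.57415315, 0.1743316 , 0.06178686]), np.float64(0.007338144038147346)) R (array([0.5768736 , 0.15537669, 0.06334894]), np.float64(0.0011325830157176244))
T [ 222  125   49   48 1368] ((246.1900634765625, 148.3383026123047), (47.07537078857422, 48.265113830566406), 66.56731414794922) [0.66749538 0.17975278 0.064     ]
T [102 187  34  32 822] ((118.56990814208984, 202.62709045410156), (32.3009147644043, 33.26813888549805), 101.31656646728516) [0.48543567 0.61638499 0.064     ]
T [138 189  31  31 725] ((153.56600952148438, 204.10911560058594), (30.37801170349121, 31.547420501708984), 42.291568756103516) [0.47846207 0.49675411 0.064     ]
S [  0 108  33  35 381] ((15.058443069458008, 130.78579711914062), (33.06932830810547, 46.42424011230469), 9.534625053405762) [-0.54964093  1.09912099  0.064     ]
S [249 125  22  14 203] ((260.586181640625, 131.4480438232422), (12.697361946105957, 21.59316062927246), 98.93122863769531) [0.46420111 0.54550069 0.064     ]
S [317 147  43  21 585] ((338.32574462890625, 156.6172637939453), (20.182674407958984, 42.17127990722656), 91.45801544189453) [0.65905737 0.17065235 0.064     ]
```

```bash
cat >> fit.py <<'E'
print('-----')
for o in (0,.5):
  for nm,p,L,Rr,hub,tl,tr,he in(('T',T,(248.3,174.1),(253.4,174.0),(246.19,148.34),(329.3,170.3),(338.6,168.3),(346.5,224.0)),('S',S,(317.8,161.7),(321.4,163.2),(338.3,156.6),(359.6,210.0),(366.5,214.6),(316.7,235.5))):
    g=lambda a,z:atz(p,np.array(a)+o,z)[:2].round(4)
    l,r,h=g(L,.064),g(Rr,.064),g(hub,.064); m=(l+r)/2
    print(nm,o,'l',l,'r',r,'mid',m,'hub',h,'d',np.linalg.norm(m-h).round(4),'yaw',np.degrees(np.arctan2(*(h-m)[::-1])).round(1))
    a,b,c=g(tl,.010),g(tr,.010),g(he,.012); m=(a+b)/2
    print('   tips',a,b,'gap',np.linalg.norm(a-b).round(4),'heel',c,'len',np.linalg.norm(m-c).round(4),'yaw',np.degrees(np.arctan2(*(m-c)[::-1])).round(1))
E
python3 fit.py | sed '1,/-----/d'
```

```text
T 0 l [0.5772 0.1726] r [0.5773 0.1551] mid [0.57725 0.16385] hub [0.6675 0.1798] d 0.0916 yaw 10.0
   tips [ 0.5951 -0.1084] [ 0.6018 -0.1418] gap 0.0341 heel [ 0.4023 -0.1655] len 0.2003 yaw 11.6
S 0 l [0.5688 0.1716] r [0.5758 0.1545] mid [0.5723  0.16305] hub [0.659  0.1708] d 0.087 yaw 5.1
   tips [ 0.5875 -0.1111] [ 0.5944 -0.1439] gap 0.0335 heel [ 0.3975 -0.1661] len 0.1973 yaw 11.3
T 0.5 l [0.5755 0.1709] r [0.5755 0.1534] mid [0.5755  0.16215] hub [0.6657 0.178 ] d 0.0916 yaw 10.0
   tips [ 0.5933 -0.1102] [ 0.6    -0.1435] gap 0.034 heel [ 0.4005 -0.1672] len 0.2003 yaw 11.6
S 0.5 l [0.5687 0.1671] r [0.5757 0.1501] mid [0.5722 0.1586] hub [0.6588 0.1663] d 0.0869 yaw 5.1
   tips [ 0.5875 -0.1143] [ 0.5943 -0.147 ] gap 0.0334 heel [ 0.3978 -0.1689] len 0.1969 yaw 11.2
```

```bash
cat > rect.py <<'E'
from h import *
import pickle
def rect(p,c,yaw,z,w,h,s):
    # output: u along own x, v along -own y (y up), s px/m
    ex=np.array([np.cos(yaw),np.sin(yaw),0]);ey=np.array([-np.sin(yaw),np.cos(yaw),0])
    pts=[];dst=[]
    for a,b in((-w/2,-h/2),(w/2,-h/2),(w/2,h/2),(-w/2,h/2)):
        pts.append(proj(p,np.array([c[0],c[1],z])+a*ex+b*ey)); dst.append([(a+w/2)*s,(h/2-b)*s])
    H=cv2.getPerspectiveTransform(np.float32(pts),np.float32(dst))
    return cv2.warpPerspective(cv2.cvtColor(p['color'],cv2.COLOR_RGB2BGR),H,(int(w*s),int(h*s)),flags=cv2.INTER_CUBIC)
if __name__=='__main__':
    T=pickle.load(open('top0.pkl','rb'));S=pickle.load(open('side0.pkl','rb'))
    for nm,p,c,m in(('T',T,(.6675,.1798),(.498,-.147)),('S',S,(.659,.171),(.4925,-.147))):
        a=rect(p,c,0,.064,.26,.26,2000); s=2000
        cv2.imwrite(f'pics/rh{nm}.png',a)
        hsv=cv2.cvtColor(a,cv2.COLOR_BGR2HSV); mk=cv2.inRange(hsv,(105,120,50),(130,255,255)).astype(float)
        e=cv2.fitEllipse(cv2.convexHull(cv2.findNonZero((mk>0).astype(np.uint8))))
        print(nm,e)
        cx,cy=e[0]; th=np.radians(np.arange(360)); 
        for r in (.082,.085,.087):
            pr=np.array([a[int(round(cy-np.sin(t)*r*s)),int(round(cx+np.cos(t)*r*s)),0] for t in th],float)
            f=np.sum(pr*np.exp(-16j*th)); print(r,abs(f),np.degrees(-np.angle(-f))/16*1)
        b=rect(p,m,np.radians(11.4),.010,.24,.1,3000); cv2.imwrite(f'pics/rt{nm}.png',b)
E
python3 rect.py
```

```text
T ((261.4552307128906, 260.4722900390625), (335.8710632324219, 336.8142395019531), 16.385297775268555)
0.082 6173.177588325997 9.090842731158563
0.085 3621.2637990042863 9.071137253718497
0.087 1915.8933104950838 9.00815423709475
S ((264.1943664550781, 251.70635986328125), (340.19171142578125, 346.51190185546875), 175.17808532714844)
0.082 4146.734638631108 8.89158779529949
0.085 3438.1191957818965 8.71188096117055
0.087 2696.8990246082526 8.699804042312087
```

View pics/rhT.png

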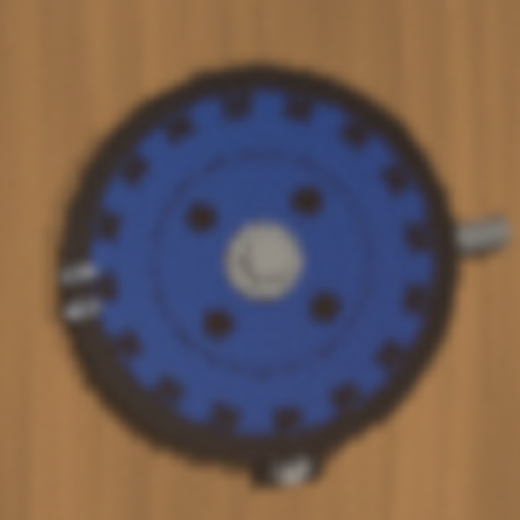

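View pics/rtT.png

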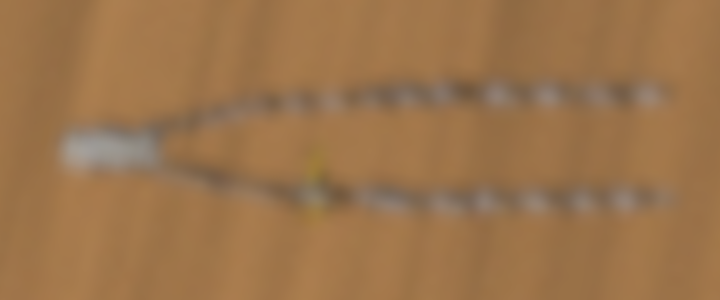

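View pics/rtS.png

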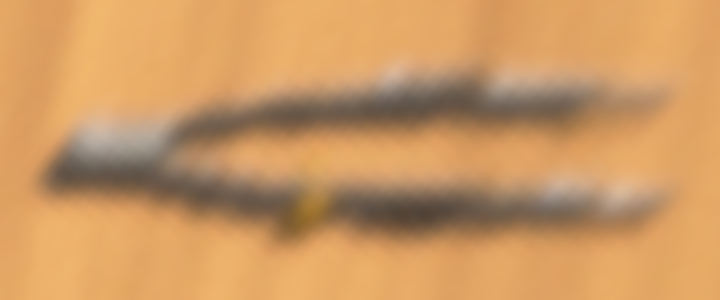

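Call:
{"op": "step_arm", "data": {"moves": [[0.65,0.0235,-0.056,-0.006,2.4],[0.65,0.0235,-0.056,-0.006,2.4],[0.65,0.0235,-0.056,-0.006,2.4],[0.65,0.0235,-0.056,-0.006,2.4],[0.65,0.0235,-0.056,-0.006,2.4],[0.65,0.0235,-0.056,-0.006,2.4],[0.65,0.0235,-0.056,-0.006,2.4],[0.65,0.0235,-0.056,-0.006,2.4],[0.65,0.0235,-0.056,-0.006,2.4],[0.65,0.0235,-0.056,-0.006,2.4],[0.65,0.0235,-0.056,-0.006,2.4],[0.65,0.0235,-0.056,-0.006,2.4]], "newtons": 20}}

```text
t: 2.3
tool_pos: [0.4932, -0.0974, 0.1617]
tool_rot: [-0.296, 3.113, 0.007]
contact_force: [0.9, 0.4, 0.1]
opening: 0.0557
```

Call:
{"op": "step_arm", "data": {"moves": [[0.65,0.018,-0.046,-0.05,0.6],[0.65,0,0,0,0]]}}

```text
t: 2.55
tool_pos: [0.5102, -0.1425, 0.117]
tool_rot: [-0.304, 3.112, 0.006]
contact_force: [-0.3, 0.2, -0.4]
opening: 0.0558
```

```bash
python3 - <<'E'
from h import *
from rect import rect
import pickle
o=ctrl.get_obs();print(o['t'],o['tool_pos'],o['tool_rot'],o['opening'])
for n in('side','top'):
    p=ctrl.get_image(n);pickle.dump(p,open(n+'1.pkl','wb'))
    u=proj(p,o['tool_pos']);print(n,u)
    x,y=int(u[0])-35,int(u[1])-25
    a=cv2.cvtColor(p['color'],cv2.COLOR_RGB2BGR)[y:y+55,x:x+70]
    a=cv2.resize(a,None,fx=11,fy=11,interpolation=cv2.INTER_CUBIC)
    q=((u-[x,y]+.5)*11).astype(int);cv2.circle(a,tuple(int(v) for v in q),4,(0,0,255),1)
    cv2.imwrite(f'pics/g1{n}.png',a)
E
```

```text
2.55 [ 0.51016179 -0.14253577  0.11699654] [-0.30440871  3.11202059  0.00618011] 0.055799337144082244
side [345.3199793  194.46762641]
top [340.95150995 190.13904042]
```

View pics/g1side.png

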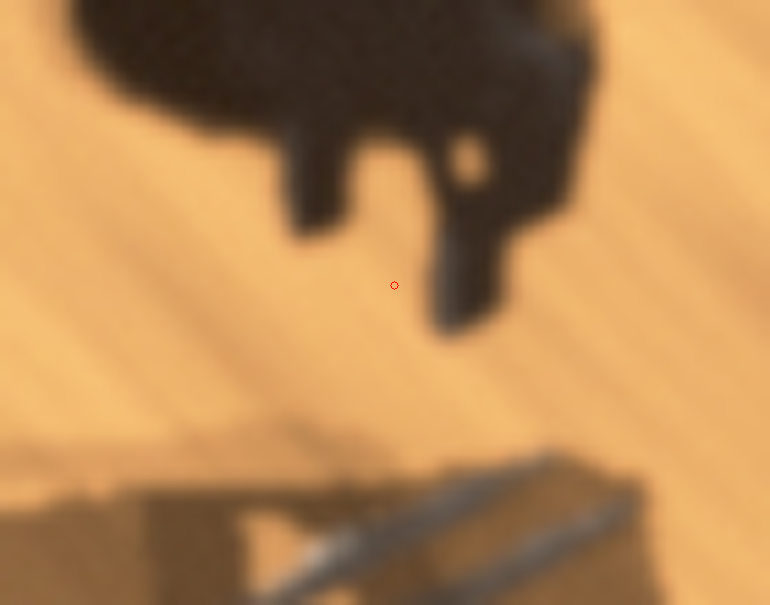

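View pics/g1top.png

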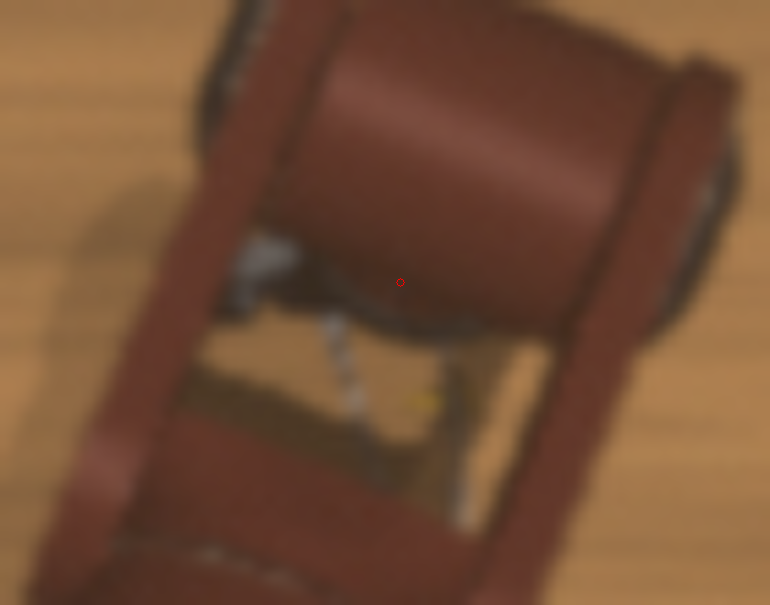

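Call:
{"op": "step_arm", "data": {"moves": [[0.65,-0.001,-0.0015,-0.04,0],[0.65,0,0,-0.04,0],[0.65,0,0,-0.015,0],[0.65,0,0,-0.005,0]]}}

```text
t: 3.15
tool_pos: [0.5175, -0.1409, 0.0298]
tool_rot: [-0.316, 3.087, -0.012]
contact_force: [0.7, 0.5, 0.2]
opening: 0.0556
```

```bash
cat > look.py <<'E'
from h import *
import pickle,sys
i=sys.argv[1]; c=sys.argv[2:] or ['side']
o=ctrl.get_obs();print(o['t'],o['tool_pos'],o['tool_rot'],o['opening'],o['contact_force'])
for n in c:
    p=ctrl.get_image(n);pickle.dump(p,open(n+i+'.pkl','wb'))
    u=proj(p,o['tool_pos'])
    x,y=int(u[0])-35,int(u[1])-25
    a=cv2.cvtColor(p['color'],cv2.COLOR_RGB2BGR)[y:y+55,x:x+70]
    a=cv2.resize(a,None,fx=11,fy=11,interpolation=cv2.INTER_CUBIC)
    q=((u-[x,y]+.5)*11).astype(int);cv2.circle(a,tuple(int(v) for v in q),4,(0,0,255),1)
    cv2.imwrite(f'pics/g{i}{n}.png',a); print(n,'origin',x,y)
E
python3 look.py 2
```

```text
3.15 [ 0.51751796 -0.14088168  0.02983176] [-0.31563349  3.08690836 -0.01177781] 0.05561712627874063 [0.71789044 0.51862507 0.23136498]
side origin 311 190
```

View pics/g2side.png

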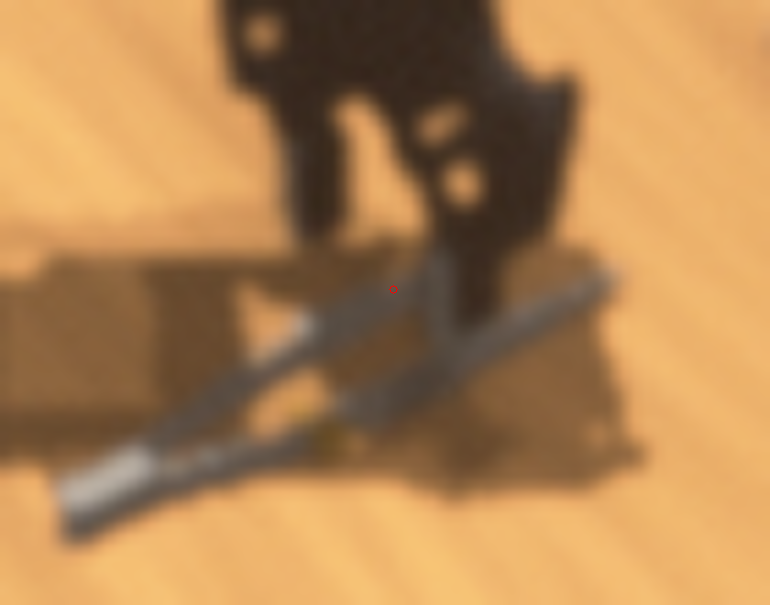

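Call:
{"op": "step_arm", "data": {"moves": [[0.65,-0.0085,-0.003,0,0],[0.65,0,0,0,0]]}}

```text
t: 3.45
tool_pos: [0.5102, -0.1444, 0.0325]
tool_rot: [-0.316, 3.083, -0.015]
contact_force: [-0.5, 0.4, -0.5]
opening: 0.0554
```

```bash
python3 look.py 3; python3 - <<'E'
from h import *
import pickle
p=pickle.load(open('side3.pkl','rb'))
a=cv2.imread('pics/g3side.png')
o=ctrl.get_obs()
E
```

```text
3.45 [ 0.51018827 -0.14444636  0.03253839] [-0.31636165  3.08303119 -0.01516383] 0.0554027411807275 [-0.53160124  0.38056232 -0.5338534 ]
side origin 309 191
```

View pics/g3side.png

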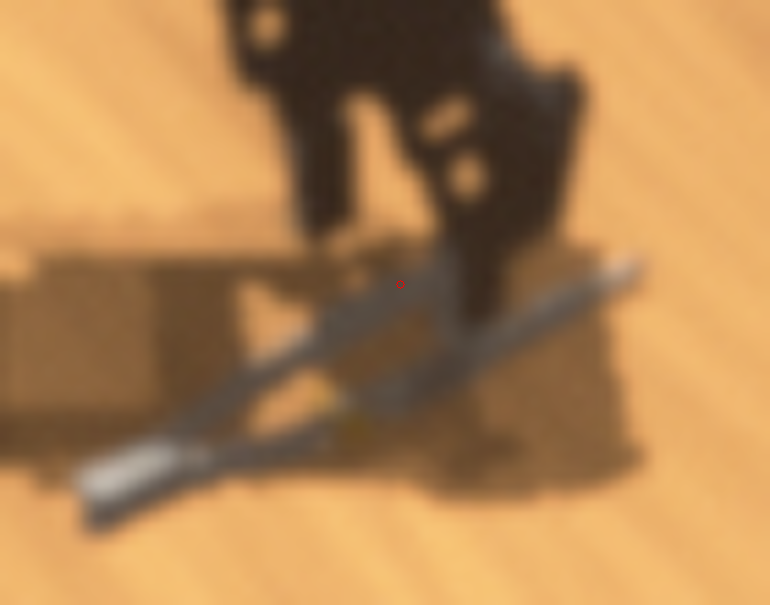

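Call:
{"op": "step_arm", "data": {"moves": [[0.6,0,0,-0.008,0],[0.6,0,0,-0.008,0],[0.6,0,0,-0.007,0],[0.6,0,0,-0.003,0],[0.6,0,0,0,0]]}}

```text
t: 4.12
tool_pos: [0.5107, -0.1448, 0.0051]
tool_rot: [-0.315, 3.082, -0.016]
contact_force: [-0.2, 0.3, -0.2]
opening: 0.0513
```

```bash
python3 look.py 4
```

```text
4.125 [ 0.5107311  -0.14480558  0.00509577] [-0.31547257  3.08221697 -0.01560659] 0.051315613237739664 [-0.19059876  0.25954008 -0.2026066 ]
side origin 309 198
```

View pics/g4side.png

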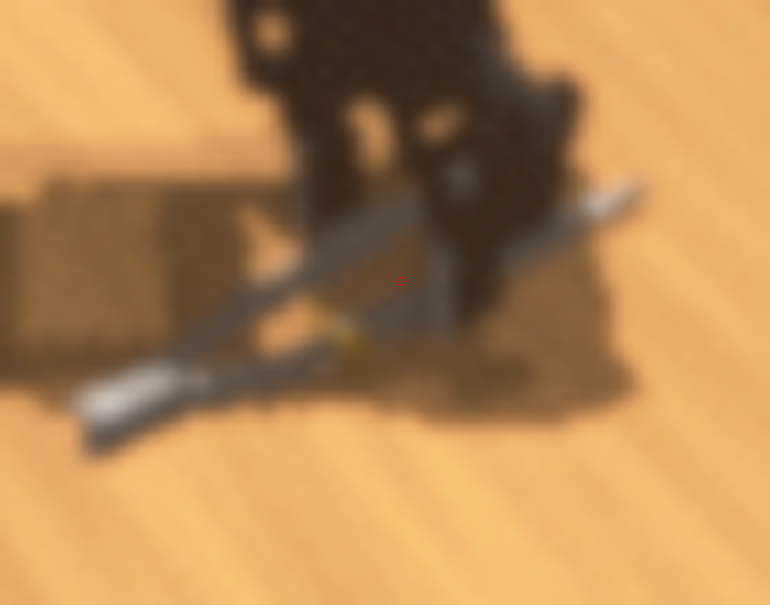

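Call:
{"op": "step_arm", "data": {"moves": [[0.6,-0.004,-0.001,-0.003,0],[0.5,0,0,0,0],[0.45,0,0,0,0],[0.41,0,0,0,0],[0.41,0,0,0,0],[0.41,0,0,0,0]]}}

```text
t: 4.92
tool_pos: [0.5072, -0.1462, 0.003]
tool_rot: [-0.315, 3.08, -0.017]
contact_force: [-0.2, -0.1, 0.2]
opening: 0.035
```

```bash
python3 look.py 5
```

```text
4.925 [ 0.50723793 -0.14617692  0.00295423] [-0.31529363  3.08038532 -0.01710984] 0.03496006181654461 [-0.23856738 -0.09342707  0.2102089 ]
side origin 309 199
```

View pics/g5side.png

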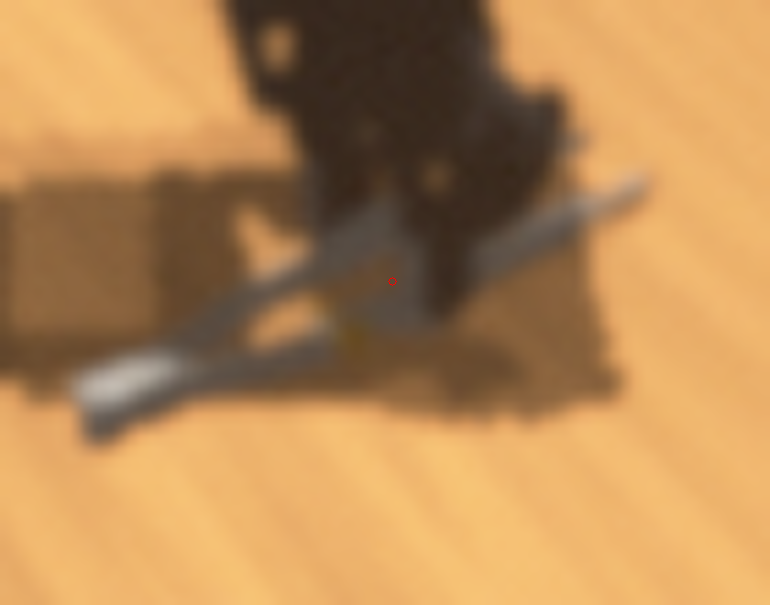

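Call:
{"op": "step_arm", "data": {"moves": [[0.395,0,0,0,0],[0.395,0,0,0,0],[0.395,0,0,0.006,0],[0.395,0,0,0.01,0],[0.395,0,0,0.015,0],[0.395,0,0,0.015,0],[0.395,0,0,0.015,0],[0.395,0,0,0.015,0],[0.395,0,0,0.015,0],[0.395,0,0,0.008,0],[0.395,0,0,0,0]]}}

```text
t: 6.35
tool_pos: [0.5078, -0.1464, 0.1108]
tool_rot: [-0.315, 3.078, -0.02]
contact_force: [0.4, -0.8, -0.9]
opening: 0.0338
```

```bash
python3 look.py 6 side top
```

```text
6.35 [ 0.50779263 -0.14642422  0.11079302] [-0.31520769  3.07765046 -0.01971086] 0.03383051735533853 [ 0.444575   -0.79175539 -0.88831026]
side origin 310 171
top origin 307 166
```

View pics/g6side.png

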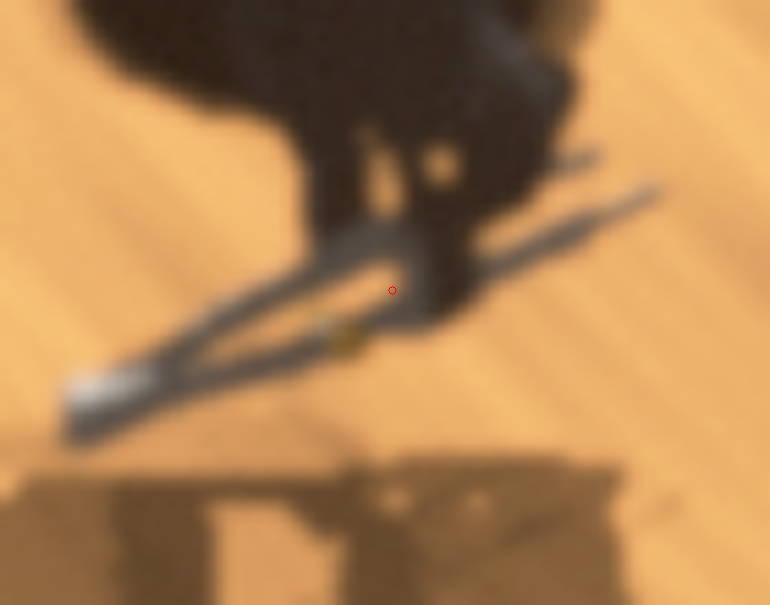

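View pics/g6top.png

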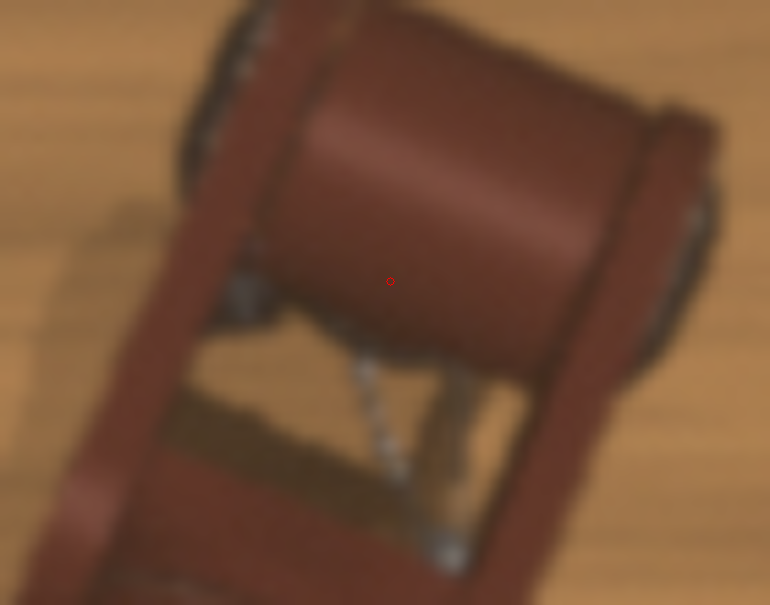

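```bash
python3 - <<'E'
from h import *
import pickle
S=pickle.load(open('side6.pkl','rb'))
g=lambda a,z:atz(S,np.array(a),z)[:2].round(4)
for z0 in (.108,):
    a,b,c=g((363.9,184.7),z0+.01),g((369.5,187.9),z0+.01),g((315.8,208.6),z0+.008)
    m=(a+b)/2
    print(a,b,np.linalg.norm(a-b),c,np.linalg.norm(m-c),np.degrees(np.arctan2(*(m-c)[::-1])))
from scipy.spatial.transform import Rotation as Ro
Rm=Ro.from_rotvec(ctrl.get_obs()['tool_rot']).as_matrix();print(Rm.round(3))
E
```

```text
[ 0.5904 -0.1226] [ 0.596 -0.147] 0.02503437636531014 [ 0.3967 -0.1657] 0.19891470533874558 8.936687601568002
[[-0.978 -0.202  0.047]
 [-0.203  0.979 -0.007]
 [-0.045 -0.016 -0.999]]
```

Call:
{"op": "step_arm", "data": {"moves": [[0.395,-0.002,0.015,0,-0.1],[0.395,-0.002,0.025,0,-0.2],[0.395,-0.002,0.025,0,-0.2],[0.395,-0.002,0.025,0,-0.2],[0.395,-0.002,0.025,0,-0.2],[0.395,-0.002,0.025,0,-0.2],[0.395,-0.002,0.025,0,-0.1],[0.395,-0.002,0.025,0,-0.1],[0.395,-0.002,0.025,0,-0.1],[0.395,-0.002,0.025,0,-0.1],[0.395,-0.002,0.025,0,0],[0.395,-0.002,0.015,0,0],[0.395,0,0.01,0,0],[0.395,0,0,0,0]]}}

```text
t: 8.2
tool_pos: [0.4699, 0.1627, 0.0984]
tool_rot: [-0.28, 3.103, -0.008]
contact_force: [1.4, 0.8, -1.5]
opening: 0.0337
```

```bash
python3 look.py 7 side top
```

```text
8.2 [0.46991086 0.16268765 0.09841959] [-0.27971154  3.10304889 -0.00809207] 0.03370026670987084 [ 1.36159388  0.79312774 -1.54231442]
side origin 259 135
top origin 214 179
```

View pics/g7side.png

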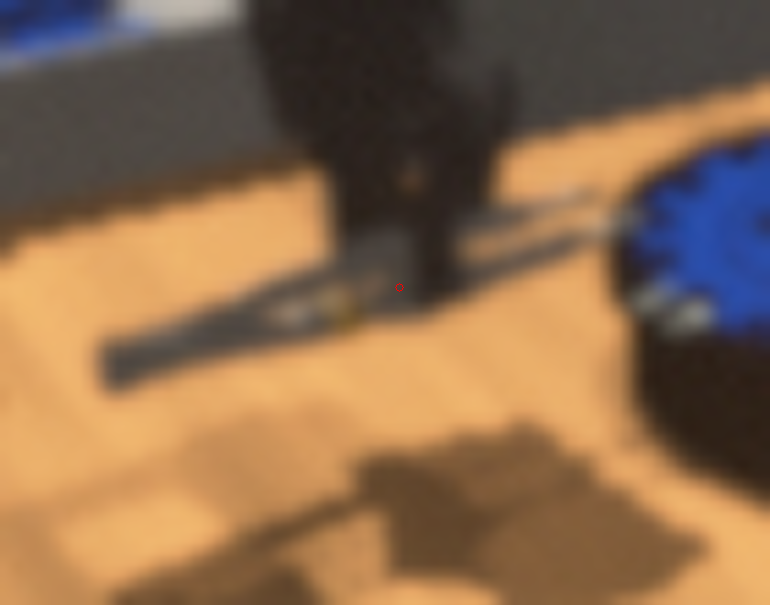

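View pics/g7top.png

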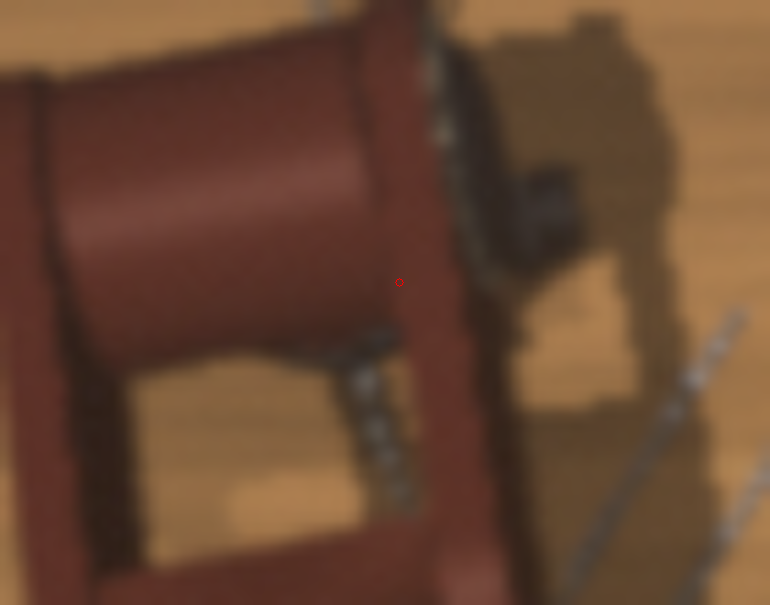

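```bash
cat > est.py <<'E'
from h import *
import pickle,sys
# args: pkl, z0, tl, tr, heel
def est(pk,z0,tl,tr,he):
    S=pickle.load(open(pk,'rb'))
    g=lambda a,z:atz(S,np.array(a),z)[:2]
    a,b,c=g(tl,z0+.01),g(tr,z0+.01),g(he,z0+.008)
    m=(a+b)/2
    print('tl',a.round(4),'tr',b.round(4),'mid',m.round(4),'gap',np.linalg.norm(a-b).round(4),'heel',c.round(4),'len',np.linalg.norm(m-c).round(4),'yaw',np.degrees(np.arctan2(*(m-c)[::-1])).round(1))
E
python3 - <<'E'
from est import *
est('side7.pkl',.0954,(312.2,152.0),(313.2,155.2),(268.2,167.7))
E
```

```text
tl [0.551  0.1825] tr [0.5432 0.1573] mid [0.5471 0.1699] gap 0.0263 heel [0.3614 0.1509] len 0.1867 yaw 5.8
```

```bash
cat > zoom.py <<'E'
from h import *
import pickle,sys
pk,x0,y0,x1,y1,f,o=sys.argv[1],*map(int,sys.argv[2:7]),sys.argv[7]
p=pickle.load(open(pk,'rb'))
a=cv2.cvtColor(p['color'],cv2.COLOR_RGB2BGR)[y0:y1,x0:x1]
a=cv2.resize(a,None,fx=f,fy=f,interpolation=cv2.INTER_LANCZOS4)
a=np.clip((a/255.)**.7*255,0,255).astype(np.uint8)
for x in range(x0,x1,5): cv2.putText(a,str(x),((x-x0)*f,10),0,.35,(0,0,255)); cv2.line(a,((x-x0)*f+f//2,12),((x-x0)*f+f//2,18),(0,0,255))
for y in range(y0,y1,5): cv2.putText(a,str(y),(0,(y-y0)*f+f//2),0,.35,(0,0,255)); cv2.line(a,(25,(y-y0)*f+f//2),(30,(y-y0)*f+f//2),(0,0,255))
cv2.imwrite('pics/'+o,a)
E
python3 zoom.py side7.pkl 296 140 336 170 20 z7.png
```

```text
(no output)
```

View pics/z7.png

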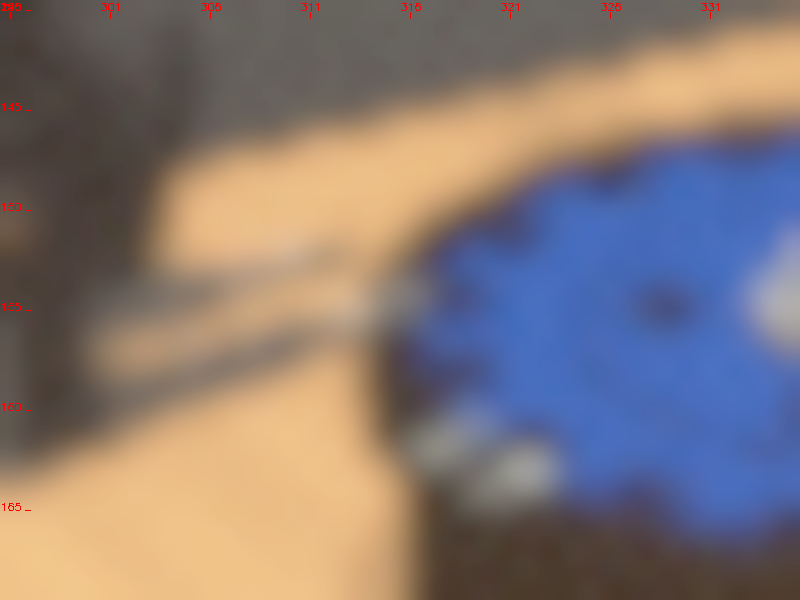

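```bash
python3 - <<'E'
from est import *
est('side7.pkl',.0954,(312.8,151.8),(316.8,154.0),(268.2,167.7))
est('side7.pkl',.0954,(312.8,151.8),(316.8,154.0),(268.2,168.2))
E
```

```text
tl [0.5538 0.1829] tr [0.5594 0.1596] mid [0.5566 0.1712] gap 0.0239 heel [0.3614 0.1509] len 0.1962 yaw 5.9
tl [0.5538 0.1829] tr [0.5594 0.1596] mid [0.5566 0.1712] gap 0.0239 heel [0.3602 0.1476] len 0.1978 yaw 6.9
```

Call:
{"op": "step_arm", "data": {"moves": [[0.395,0.005,-0.003,0,-0.3],[0.395,0.005,-0.003,-0.004,-0.3],[0.395,0.005,-0.003,-0.006,-0.3],[0.395,0.003,-0.002,-0.005,-0.1],[0.395,0,0,-0.004,0],[0.395,0,0,0,0]]}}

```text
t: 9.05
tool_pos: [0.4897, 0.1482, 0.0776]
tool_rot: [-0.244, 3.107, -0.009]
contact_force: [0.4, -0.7, -1.6]
opening: 0.034
```

```bash
python3 look.py 8; python3 zoom.py side8.pkl 260 135 330 180 11 z8.png
```

```text
9.05 [0.48972569 0.1481965  0.07761516] [-0.24358922  3.10695186 -0.00942392] 0.03398002686857897 [ 0.37358797 -0.7073126  -1.55661481]
side origin 266 141
```

View pics/z8.png

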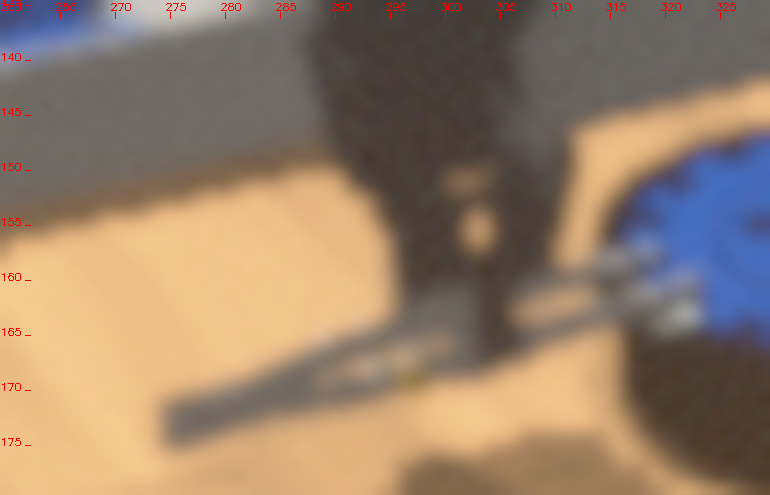

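```bash
python3 look.py 9 top; python3 zoom.py top9.pkl 205 115 285 190 9 z9.png; python3 zoom.py side8.pkl 305 148 335 172 26 z8b.png
```

```text
9.1 [0.48984189 0.14824466 0.07785726] [-0.24379579  3.10652725 -0.0094729 ] 0.033459799197577696 [-0.14007298  0.13187127 -1.11047394]
top origin 219 173
```

View pics/z9.png

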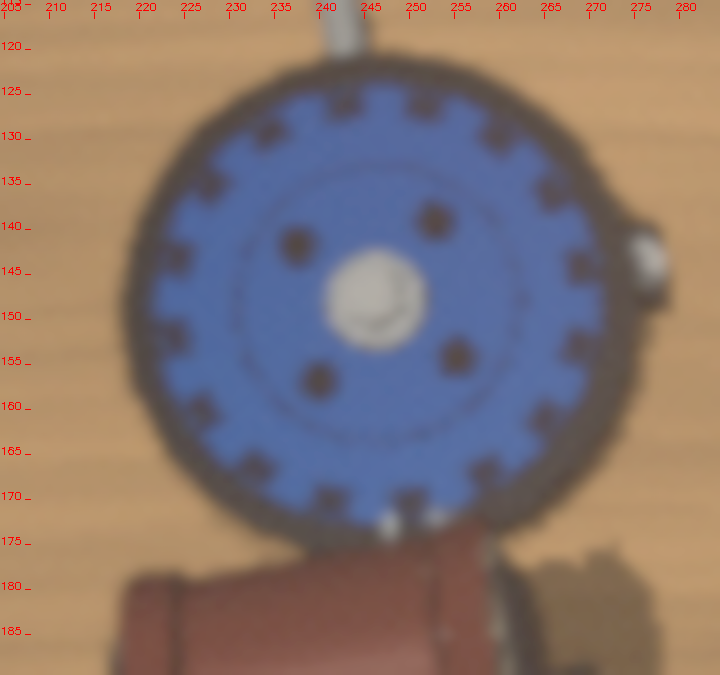

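View pics/z8b.png

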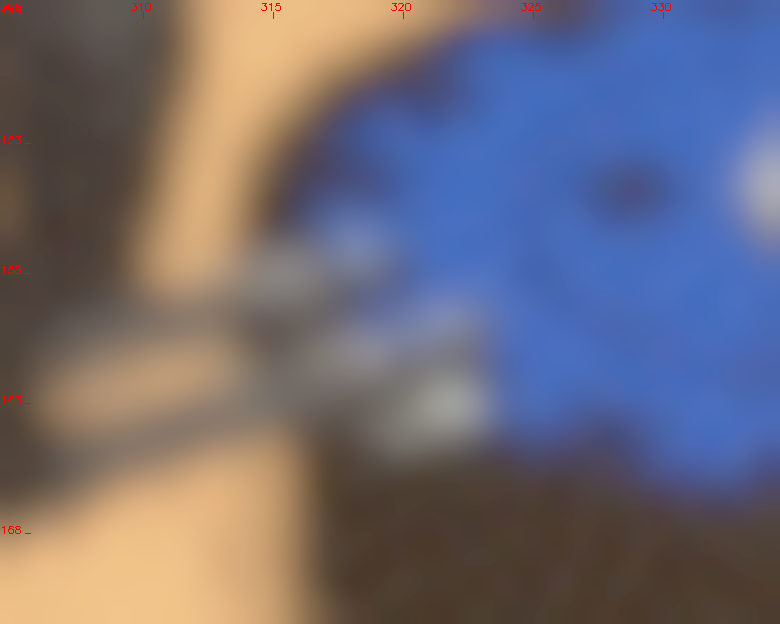

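```bash
python3 - <<'E'
from est import *
est('side8.pkl',.0746,(319.7,156.5),(323.2,159.2),(274.6,173.7))
est('side8.pkl',.0746,(319.2,156.6),(322.7,159.4),(274.6,174.0))
T=pickle.load(open('top9.pkl','rb'));S=pickle.load(open('side8.pkl','rb'))
y=np.radians(9); X=np.array([.4897,.1482])+.0845*np.array([np.cos(y),np.sin(y)])
for s in(1,-1):
    P=[X[0]-s*.0123*np.sin(y),X[1]+s*.0123*np.cos(y),.0846]; print(P,proj(T,P),proj(S,P))
# joint housing fit in S, known shape: lines
for m in ((.572,.1625),(.576,.1645),(.568,.160)):
    for s in(1,-1): print(m,s,proj(S,[m[0]-s*.009*np.sin(y),m[1]+s*.009*np.cos(y),.064]),proj(T,[m[0]-s*.009*np.sin(y),m[1]+s*.009*np.cos(y),.064]))
E
```

```text
tl [0.5773 0.1716] tr [0.5794 0.146 ] mid [0.5784 0.1588] gap 0.0257 heel [0.3777 0.1345] len 0.2021 yaw 6.9
tl [0.5752 0.1718] tr [0.577  0.1455] mid [0.5761 0.1586] gap 0.0264 heel [0.377  0.1325] len 0.2008 yaw 7.5
[np.float64(0.5712355208602943), np.float64(0.17356727888521972), 0.0846] [247.13669717 174.89927409] [318.06104567 156.63349371]
[np.float64(0.575083808700284), np.float64(0.14927014570657932), 0.0846] [254.28413134 173.67010533] [321.79246455 159.08820097]
(0.572, 0.1625) 1 [318.24219031 161.61866082] [248.66540066 175.99821759]
(0.572, 0.1625) -1 [320.94624435 163.43926868] [253.8276983  175.11012596]
(0.576, 0.1645) 1 [318.93616742 161.1632269 ] [248.08201515 174.85763884]
(0.576, 0.1645) -1 [321.64064933 162.97622229] [253.24327884 173.97001078]
(0.568, 0.16) 1 [317.60245728 162.13160341] [249.39434853 177.13709005]
(0.568, 0.16) -1 [320.30725572 163.9608279 ] [254.55763752 176.24853667]
```

Call:
{"op": "step_arm", "data": {"moves": [[0.395,-0.002,0.002,-0.003,0],[0.395,-0.001,0,-0.003,0],[0.395,0,0,-0.003,0],[0.395,0,0,-0.001,0],[0.395,0,0,0,0]]}}

```text
t: 9.78
tool_pos: [0.4867, 0.1509, 0.0679]
tool_rot: [-0.245, 3.105, -0.009]
contact_force: [-0.1, -0.5, -0.9]
opening: 0.034
```

```bash
python3 look.py 10; python3 zoom.py side10.pkl 305 148 335 172 26 z10.png
```

```text
9.775 [0.48674223 0.15088398 0.067904  ] [-0.24504319  3.1050227  -0.00919021] 0.03401125295819586 [-0.08772236 -0.4700156  -0.90792044]
side origin 265 143
```

View pics/z10.png

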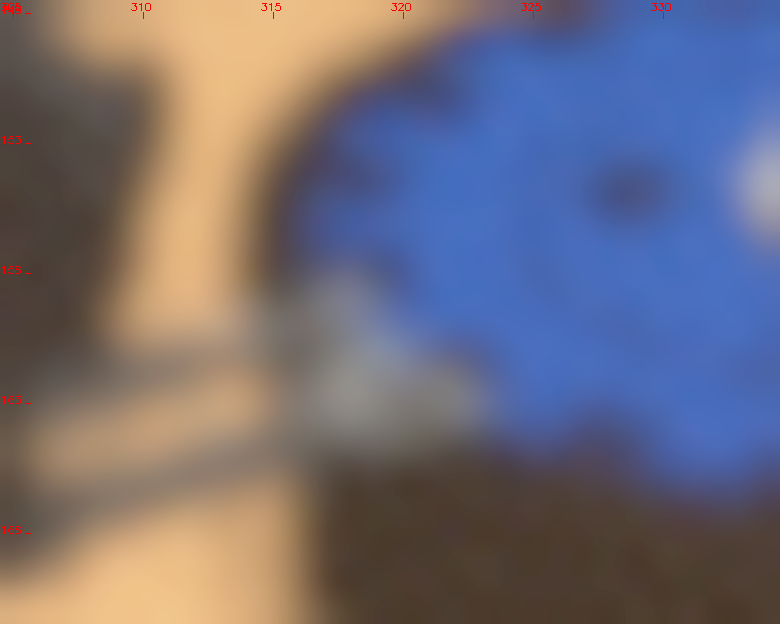

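```bash
cat > diff.py <<'E'
from h import *
import pickle,sys
n,o=sys.argv[1],sys.argv[2]
x0,y0,x1,y1,f=300,146,330,170,24
A=pickle.load(open('side0.pkl','rb'))['color'];B=pickle.load(open(n,'rb'))['color']
d=np.clip(128+2*(B.astype(int)-A)[y0:y1,x0:x1],0,255).astype(np.uint8)[...,::-1]
d=cv2.resize(d,None,fx=f,fy=f,interpolation=cv2.INTER_CUBIC)
for x in range(x0,x1,5): cv2.putText(d,str(x),((x-x0)*f,10),0,.35,(0,0,255)); cv2.line(d,((x-x0)*f+f//2,12),((x-x0)*f+f//2,18),(0,0,255))
for y in range(y0,y1,5): cv2.putText(d,str(y),(0,(y-y0)*f+f//2),0,.35,(0,0,255)); cv2.line(d,(25,(y-y0)*f+f//2),(30,(y-y0)*f+f//2),(0,0,255))
for q in((317.8,161.7),(321.3,163.2)): cv2.drawMarker(d,tuple(int((q[i]-(x0,y0)[i]+.5)*f) for i in(0,1)),(0,255,255),0,12)
cv2.imwrite('pics/'+o,d)
E
python3 diff.py side10.pkl d10.png;python3 diff.py side8.pkl d8.png
```

```text
(no output)
```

View pics/d10.png

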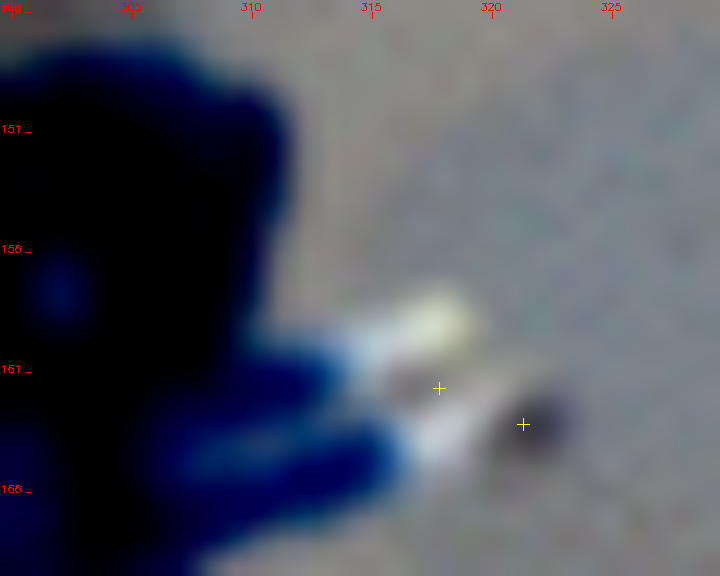

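View pics/d8.png

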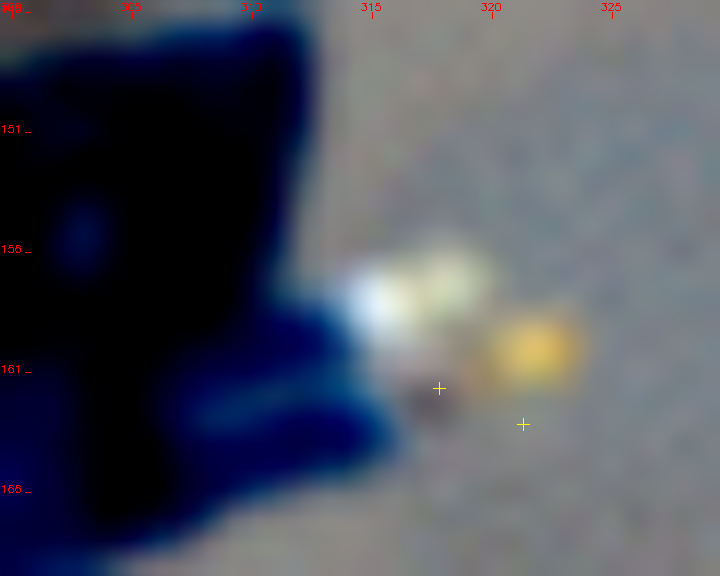

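```bash
python3 - <<'E'
from est import *
est('side8.pkl',.0746,(319.6,157.1),(323.5,160.0),(274.6,173.7))
est('side10.pkl',.0649,(319.1,158.6),(322.3,161.2),(274.6,173.7))
S=pickle.load(open('side10.pkl','rb'))
for q in((317.8,161.7),(321.3,163.2)): print(atz(S,q,.064))
E
```

```text
tl [0.5748 0.1674] tr [0.5776 0.1398] mid [0.5762 0.1536] gap 0.0277 heel [0.3777 0.1345] len 0.1993 yaw 5.5
tl [0.5756 0.1736] tr [0.5772 0.1493] mid [0.5764 0.1615] gap 0.0244 heel [0.3828 0.1502] len 0.1939 yaw 3.3
[0.56878773 0.17161079 0.064     ]
[0.57545554 0.15465236 0.064     ]
```

Call:
{"op": "step_arm", "data": {"moves": [[0.395,-0.002,0.0015,-0.002,0],[0.395,0,0,-0.002,0],[0.395,0,0,-0.0005,0],[0.395,0,0,0,0]]}}

```text
t: 10.32
tool_pos: [0.4848, 0.1525, 0.0633]
tool_rot: [-0.245, 3.105, -0.009]
contact_force: [0.0, 0.5, -0.7]
opening: 0.0336
```

```bash
python3 look.py 11; python3 diff.py side11.pkl d11.png; python3 zoom.py side11.pkl 305 148 335 172 26 z11.png
```

```text
10.325 [0.48478528 0.15250705 0.06332319] [-0.24492217  3.10463602 -0.00911045] 0.033633026614471345 [ 0.01047567  0.54397164 -0.73466955]
side origin 265 144
```

View pics/d11.png

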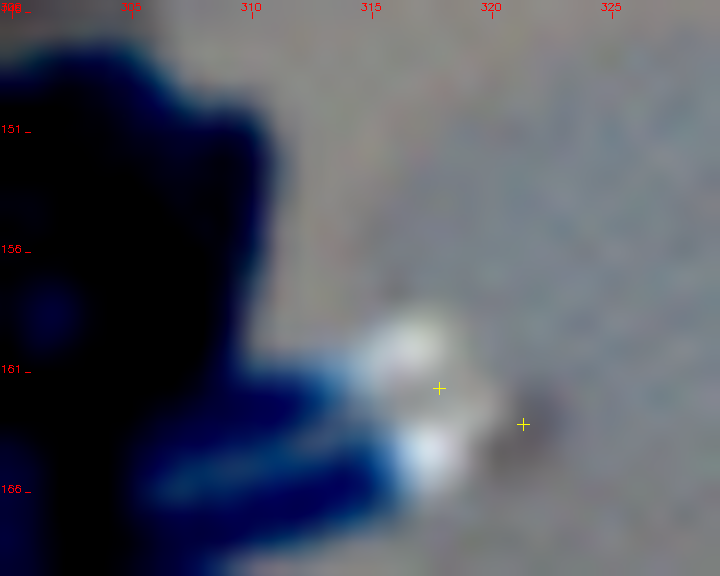

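View pics/z11.png

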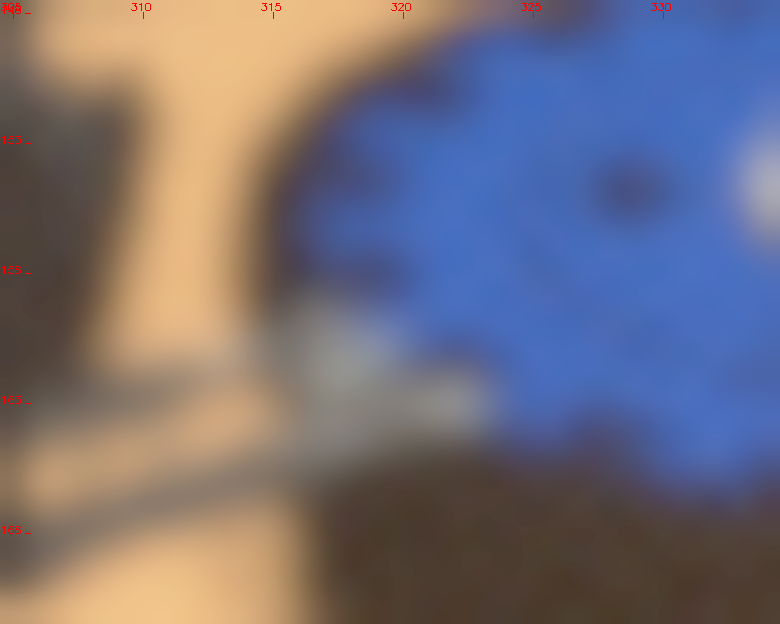

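```bash
python3 - <<'E'
from est import *
S=pickle.load(open('side11.pkl','rb'))
b=np.array([.572,.163,.064])
for d in ((0,0,0),(.01,0,0),(0,.01,0),(0,0,.01)): print(d,proj(S,b+d)-proj(S,b))
y=np.radians(9.2)
ex=np.array([np.cos(y),np.sin(y)]);ey=np.array([-ex[1],ex[0]])
for z0 in(.0603,):
  for u in ((318.7,158.9),(318.5,159.4),(318.3,159.2)):
    t=atz(S,u,z0+.009)[:2]; print(u,t, 'rel mark(.572,.163):',(t-[.572,.163])@ex,(t-[.572,.163])@ey)
T=np.array([.4848,.1525])+.086*ex; print('model',T,(T-[.572,.163])@ex,(T-[.572,.163])@ey,'Tmark',(T-[.576,.1643])@ex,(T-[.576,.1643])@ey)
E
```

```text
(0, 0, 0) [0. 0.]
(0.01, 0, 0) [ 2.30989239 -0.58975469]
(0, 0.01, 0) [-1.14755202 -1.11136662]
(0, 0, 0.01) [-0.03378812 -2.28245154]
(318.7, 158.9) [0.57765171 0.18145667] rel mark(.572,.163): 0.008529879629810005 0.017315650057481844
(318.5, 159.4) [0.5751652  0.17819364] rel mark(.572,.163): 0.005553661936723163 0.014492133713289583
(318.3, 159.2) [0.57519457 0.18000791] rel mark(.572,.163): 0.005872719434445106 0.01627837637270416
model [0.56969372 0.16624978] -0.0017570347851287795 0.0035767087834616155 Tmark -0.005913425389420119 0.0029329563896340755
```

```bash
python3 - <<'E'
from est import *
from scipy.optimize import least_squares
obs=[(6,(.5078,-.1464,.1108),11.7,(363.9,184.7),(369.5,187.9),(315.8,208.6)),
(7,(.4699,.1627,.0984),10.3,(312.8,151.8),(316.8,154.0),(268.2,168.0)),
(8,(.4897,.1482,.0777),9.0,(319.6,157.0),(323.5,159.9),(274.6,173.7)),
(10,(.4867,.1509,.0679),9.0,(319.1,158.5),(322.3,161.1),None),
(11,(.4848,.1525,.0633),9.0,(318.6,159.2),None,None)]
S=pickle.load(open('side11.pkl','rb'))
def pts(o,p):
    a,b,dy,dz=p; y=np.radians(o[2]); ex=np.array([np.cos(y),np.sin(y)]);ey=np.array([-ex[1],ex[0]])
    z=np.radians(o[2]+dy); fx=np.array([np.cos(z),np.sin(z)]);fy=np.array([-fx[1],fx[0]])
    c=np.array(o[1][:2])+ex*a+ey*b   # tweezers origin offset at pads
    g=.0123
    L=[c+fx*.085+fy*g,c+fx*.085-fy*g,c-fx*.113]
    return [np.r_[L[0],o[1][2]+.007+dz],np.r_[L[1],o[1][2]+.007+dz],np.r_[L[2],o[1][2]+.005+dz]]
def res(p):
    r=[]
    for o in obs:
        for q,X in zip(o[3:],pts(o,p)):
            if q is not None: r+=list(proj(S,X)-q)
    return np.r_[r,p[1]/.001,p[2]/2*1,p[3]/.001]
s=least_squares(res,[0,0,0,0]);print(s.x,'cov',np.sqrt(np.diag(np.linalg.inv(s.jac.T@s.jac)))*.4);print(s.fun.round(2))
def tip(p,o,m=(.572,.163)):
    y=np.radians(9.2);ex=np.array([np.cos(y),np.sin(y)]);ey=np.array([-ex[1],ex[0]])
    P=pts(o,p);c=(P[0]+P[1])[:2]/2-m;return c@ex,c@ey
print(tip(s.x,obs[-1]))
E
```

```text
[ 3.07512647e-03 -2.54737489e-04 -2.70496299e+00 -2.86425687e-04] cov [5.39955141e-04 3.64475574e-04 3.35817279e-01 3.31108833e-04]
[ 0.32 -0.37 -0.17 -0.24  0.48 -0.47  0.04 -0.42 -0.41 -0.17  0.17  0.16
 -0.04 -0.2  -0.44 -0.56  0.56 -0.33 -0.51  0.42 -0.24  0.38 -0.61  0.71
 -0.25 -1.35 -0.29]
(np.float64(0.00020795629159140746), np.float64(-0.0009965145567037204))
```

Call:
{"op": "step_arm", "data": {"moves": [[0.385,0,-0.0015,0,0],[0.375,0,0,0,0],[0.365,0,0,0,0],[0.355,0,0,0,0],[0.35,0,0,0,0],[0.35,0,0,0,0],[0.35,0,0,0,0]]}}

```text
t: 11.25
tool_pos: [0.485, 0.1509, 0.0635]
tool_rot: [-0.245, 3.104, -0.009]
contact_force: [-0.5, 0.2, -1.4]
opening: 0.0301
```

```bash
python3 look.py 12; python3 diff.py side12.pkl d12.png; python3 zoom.py side12.pkl 262 135 332 180 11 z12.png
```

```text
11.25 [0.4849876  0.15087088 0.06353533] [-0.24477059  3.10422525 -0.00912011] 0.030088597912021994 [-0.46041151  0.15995446 -1.429142  ]
side origin 265 144
```

View pics/d12.png

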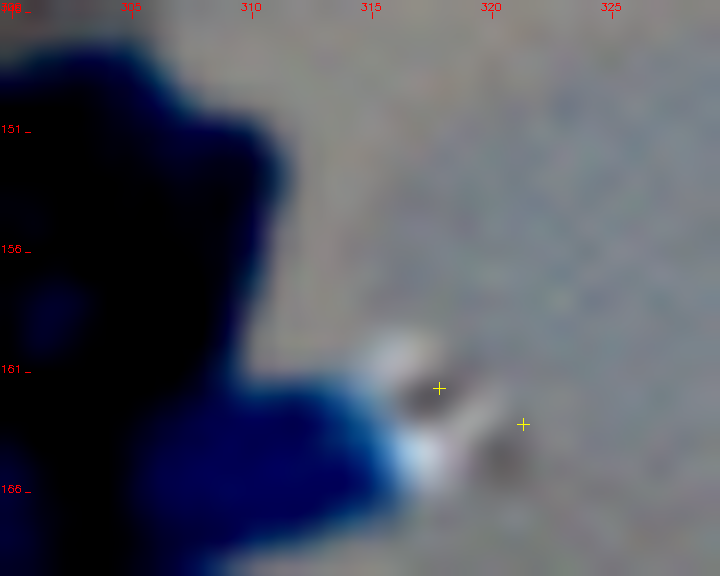

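View pics/z12.png

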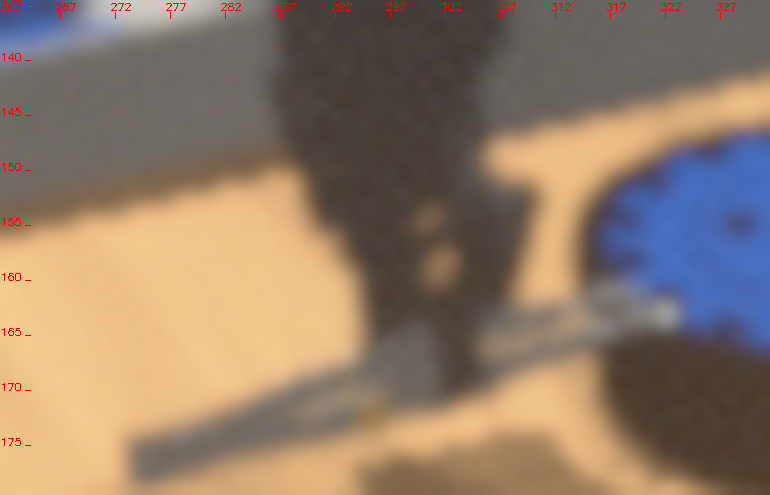

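```bash
python3 zoom.py side12.pkl 266 155 326 185 13 z12b.png; python3 - <<'E'
from est import *
S=pickle.load(open('side12.pkl','rb'))
for a in(0,.002,.004):
  for yw in (9,6.5):
    y=np.radians(yw);e=np.array([np.cos(y),np.sin(y)]);f=np.array([-e[1],e[0]])
    c=np.array([.485,.1509])+a*e
    print(a,yw,'heel',proj(S,np.r_[c-.113*e,.0685]).round(1),'screw', proj(S,np.r_[c-.034*e-.020*f,.0685]).round(1),'tips',proj(S,np.r_[c+.085*e+f*.009,.0705]).round(1),proj(S,np.r_[c+.085*e-f*.009,.0705]).round(1))
E
```

```text
0 9 heel [273.9 177.5] screw [295.4 173.1] tips [317.3 160.1] [320.  161.9]
0 6.5 heel [273.3 176.9] screw [295. 173.] tips [317.9 160.5] [320.5 162.4]
0.002 9 heel [274.4 177.3] screw [295.9 172.9] tips [317.7 160. ] [320.4 161.8]
0.002 6.5 heel [273.8 176.8] screw [295.5 172.8] tips [318.4 160.3] [320.9 162.2]
0.004 9 heel [274.9 177.2] screw [296.3 172.7] tips [318.2 159.8] [320.9 161.6]
0.004 6.5 heel [274.3 176.6] screw [295.9 172.7] tips [318.8 160.2] [321.4 162.1]
```

View pics/z12b.png

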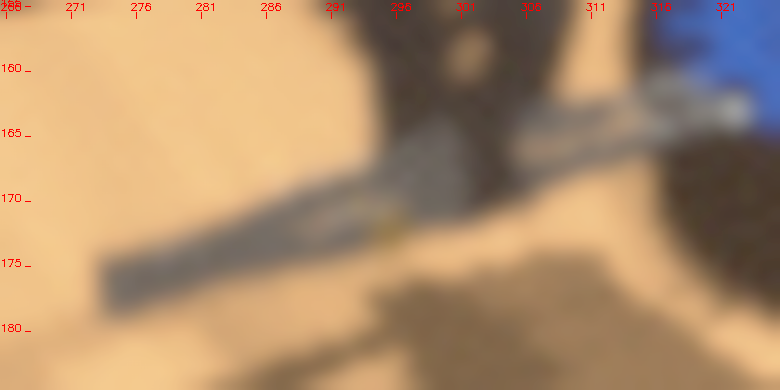

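Call:
{"op": "step_arm", "data": {"moves": [[0.35,0.0018,-0.0014,-0.001,0],[0.35,0,0,0,0],[0.35,0,0,0,0]]}}

```text
t: 11.68
tool_pos: [0.487, 0.1493, 0.0625]
tool_rot: [-0.245, 3.104, -0.009]
contact_force: [0.1, -0.4, 0.3]
opening: 0.0303
```

```bash
python3 look.py 13 side top; python3 diff.py side13.pkl d13.png; python3 zoom.py top13.pkl 235 160 265 182 24 zt13.png;python3 zoom.py side13.pkl 305 148 335 172 26 z13.png
```

```text
11.675 [0.48699202 0.14934807 0.06250335] [-0.24463665  3.10415713 -0.00911585] 0.030257092533912316 [ 0.12038147 -0.40058392  0.31696512]
side origin 265 144
top origin 220 175
```

View pics/d13.png

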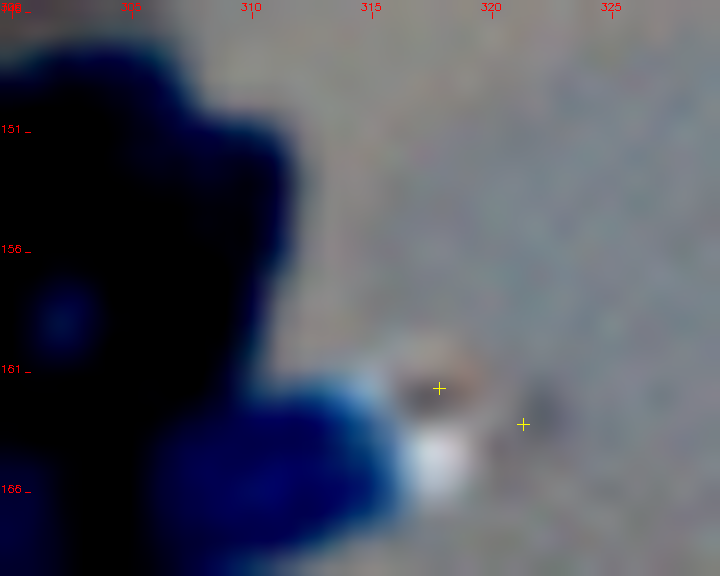

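View pics/zt13.png

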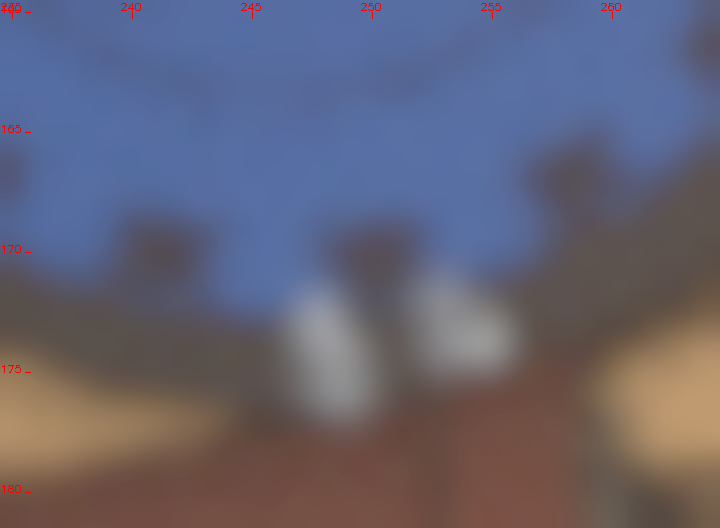

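View pics/z13.png

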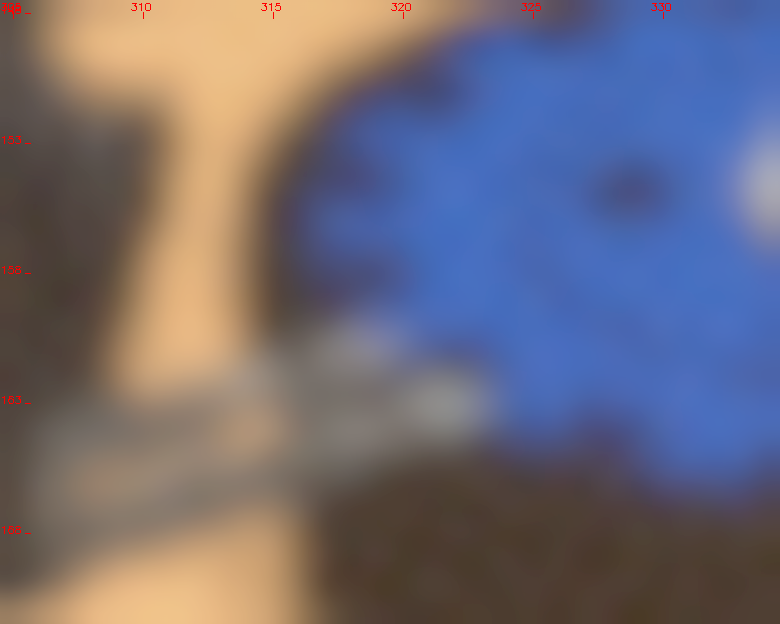

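```bash
python3 - <<'E'
from h import *
import pickle
x0,y0,x1,y1,f=237,162,262,182,15
A=pickle.load(open('top0.pkl','rb'))['color'];B=pickle.load(open('top13.pkl','rb'))['color']
d=np.clip(128+2*(B.astype(int)-A),0,255).astype(np.uint8)
out=[]
for im in(A,B,d):
    c=cv2.resize(im[y0:y1,x0:x1,::-1],None,fx=f,fy=f,interpolation=cv2.INTER_CUBIC)
    for x in range(x0,x1,5): cv2.putText(c,str(x),((x-x0)*f,10),0,.35,(0,0,255)); cv2.line(c,((x-x0)*f+f//2,12),((x-x0)*f+f//2,18),(0,0,255))
    for y in range(y0,y1,5): cv2.putText(c,str(y),(0,(y-y0)*f+f//2),0,.35,(0,0,255))
    out.append(c)
out.append(np.zeros_like(c))
cv2.imwrite('pics/dt13.png',np.vstack([np.hstack(out[:2]),np.hstack(out[2:])]))
E
```

```text
(no output)
```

View pics/dt13.png

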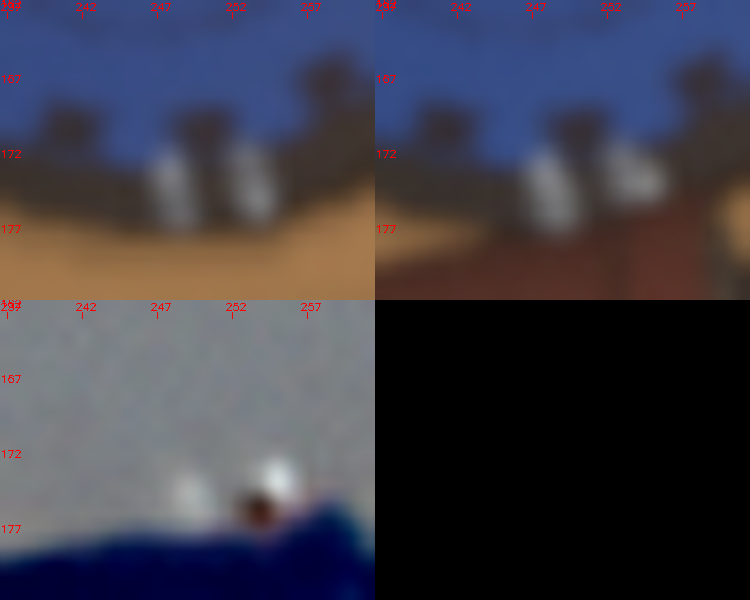

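```bash
python3 - <<'E'
from h import *
import pickle
A=pickle.load(open('top0.pkl','rb'))['color'].astype(int);B=pickle.load(open('top13.pkl','rb'))['color'].astype(int)
C=pickle.load(open('top9.pkl','rb'))['color'].astype(int)
print('cols 244..259, red channel')
for r in range(170,178): 
    print(r,'A',A[r,244:259,0]);print('    B',B[r,244:259,0])
T=pickle.load(open('top13.pkl','rb'))
y=np.radians(9.2);e=np.array([np.cos(y),np.sin(y)]);f=np.array([-e[1],e[0]])
for a in(0,.003):
    c=np.array([.487,.1493])+(.085+a)*e
    print(a,[proj(T,np.r_[c+s*.009*f,z]).round(2) for s in(1,-1) for z in(.066,.070)])
for m in((.577,.164),):
  for x in(-.008,0,.008): print(x,[proj(T,np.r_[m+x*e+s*.009*f,.064]).round(2) for s in(1,-1)])
E
```

```text
cols 244..259, red channel
170 A [56 57 58 57 58 56 57 57 59 62 61 58 60 60 61]
    B [54 55 55 56 55 54 54 54 57 61 59 56 56 57 58]
171 A [57 59 59 65 68 60 57 60 71 79 70 61 60 62 62]
    B [54 55 57 62 65 58 54 57 70 80 70 60 59 58 60]
172 A [ 57  58  63  83  95  73  60  64  85 100  88  67  63  63  62]
    B [ 55  55  61  84  96  74  57  62  84 102  93  79  64  60  60]
173 A [ 58  60  69  99 117  88  64  65  84 102  96  73  62  62  62]
    B [ 55  56  67 100 122  97  67  64  84 107 113 108  77  60  60]
174 A [ 60  59  67  93 111  92  69  66  84 108 110  80  63  62  63]
    B [ 58  57  66  94 121 112  81  66  81 104 119 117  83  64  61]
175 A [ 62  61  64  81  99  93  71  64  78 107 118  85  67  76  90]
    B [ 58  58  64  83 109 111  85  65  70  83  89  89  75  70  68]
176 A [ 68  64  66  77  97  98  74  64  70  89 101  89  95 110 128]
    B [ 64  57  60  75  99 106  85  64  61  67  72  75  75  75  73]
177 A [ 97  87  88  91  99 101  92  90  93  97 103 112 131 141 148]
    B [72 59 57 64 78 85 76 67 65 67 75 79 80 80 78]
0 [array([248.47, 176.24]), array([248.3 , 176.06]), array([253.64, 175.33]), array([253.48, 175.15])]
0.003 [array([248.33, 175.39]), array([248.16, 175.21]), array([253.49, 174.48]), array([253.33, 174.3 ])]
-0.008 [array([248.6 , 176.84]), array([253.76, 175.93])]
0 [array([248.23, 174.58]), array([253.39, 173.67])]
0.008 [array([247.85, 172.32]), array([253.01, 171.41])]
```

```bash
python3 - <<'E'
from h import *
import pickle
from scipy.optimize import least_squares
from scipy.ndimage import gaussian_filter1d
A=pickle.load(open('top0.pkl','rb'))['color'].astype(float)[...,0];B=pickle.load(open('top13.pkl','rb'))['color'].astype(float)[...,0]
N=40
def prof(cols,bg,parts,sg):
    x=np.arange(cols[0]-4,cols[-1]+5,1/N); v=np.full(x.size,bg)
    for c,w,a in parts: 
        m=np.clip((w/2-np.abs(x-c))*N+.5,0,1); v=v*(1-m)+a*m
    v=gaussian_filter1d(v,sg*N)
    return np.interp(cols,x,v)
for nm,cols,rows in(('L',np.arange(245,252),(173,174,175)),('R',np.arange(251,258),(172,173,174))):
  for r in rows:
    a=A[r,cols];b=B[r,cols]
    best=[]
    for W in(.88,1.2):
      for sg in (.6,.75):
        fa=least_squares(lambda p:prof(cols,p[0],[(p[1],1.17,p[2])],sg)-a,[60,248.3 if nm=='L' else 253.5,120])
        bg,c,am=fa.x
        for st in(.2,1.0):
          fb=least_squares(lambda p:prof(cols,bg-2,[(c,1.17,am),(p[0],W,p[1])],sg)-b,[c+st,130])
          best.append((round(fb.cost,0),W,sg,round(c,2),round(fb.x[0]-c,2),round(fb.x[1])))
    best.sort(); print(nm,r,best[:4])
E
```

```text
L 173 [(np.float64(29.0), 0.88, 0.75, np.float64(247.84), np.float64(1.14), 89), (np.float64(29.0), 0.88, 0.75, np.float64(247.84), np.float64(1.14), 89), (np.float64(30.0), 1.2, 0.75, np.float64(247.84), np.float64(1.17), 83), (np.float64(35.0), 1.2, 0.75, np.float64(247.84), np.float64(0.42), 144)]
L 174 [(np.float64(35.0), 0.88, 0.75, np.float64(247.99), np.float64(1.22), 121), (np.float64(35.0), 0.88, 0.75, np.float64(247.99), np.float64(1.22), 121), (np.float64(35.0), 1.2, 0.75, np.float64(247.99), np.float64(1.22), 106), (np.float64(35.0), 1.2, 0.75, np.float64(247.99), np.float64(1.22), 106)]
L 175 [(np.float64(47.0), 0.88, 0.75, np.float64(248.28), np.float64(1.04), 117), (np.float64(50.0), 1.2, 0.75, np.float64(248.28), np.float64(0.85), 122), (np.float64(50.0), 1.2, 0.75, np.float64(248.28), np.float64(0.85), 122), (np.float64(51.0), 0.88, 0.75, np.float64(248.28), np.float64(1.04), 112)]
R 172 [(np.float64(20.0), 1.2, 0.75, np.float64(253.07), np.float64(1.63), 86), (np.float64(20.0), 1.2, 0.75, np.float64(253.07), np.float64(1.63), 86), (np.float64(51.0), 0.88, 0.6, np.float64(253.1), np.float64(1.49), 96), (np.float64(51.0), 0.88, 0.6, np.float64(253.1), np.float64(1.49), 96)]
R 173 [(np.float64(40.0), 0.88, 0.75, np.float64(253.28), np.float64(1.61), 152), (np.float64(40.0), 0.88, 0.75, np.float64(253.28), np.float64(1.61), 152), (np.float64(45.0), 1.2, 0.75, np.float64(253.28), np.float64(1.61), 129), (np.float64(45.0), 1.2, 0.75, np.float64(253.28), np.float64(1.61), 129)]
R 174 [(np.float64(63.0), 0.88, 0.6, np.float64(253.51), np.float64(1.59), 150), (np.float64(66.0), 0.88, 0.75, np.float64(253.49), np.float64(1.64), 153), (np.float64(75.0), 1.2, 0.6, np.float64(253.51), np.float64(1.58), 130), (np.float64(75.0), 1.2, 0.6, np.float64(253.51), np.float64(1.58), 130)]
```

Call:
{"op": "step_arm", "data": {"moves": [[0.35,-0.002,0.001,0,1.0],[0.35,0,0,0,1.0],[0.35,0,0,0,0],[0.35,0,0,0,0]]}}

```text
t: 12.28
tool_pos: [0.4848, 0.1505, 0.0625]
tool_rot: [-0.303, 3.099, -0.008]
contact_force: [-0.3, -0.3, -1.3]
opening: 0.0303
```

```bash
python3 look.py 14 side top; python3 diff.py side14.pkl d14.png; cat > td.py <<'E'
from h import *
import pickle,sys
n=sys.argv[1]
x0,y0,x1,y1,f=237,162,262,182,15
A=pickle.load(open('top0.pkl','rb'))['color'];B=pickle.load(open(f'top{n}.pkl','rb'))['color']
d=np.clip(128+2*(B.astype(int)-A),0,255).astype(np.uint8)
out=[]
for im in(B,d):
    c=cv2.resize(im[y0:y1,x0:x1,::-1],None,fx=f,fy=f,interpolation=cv2.INTER_CUBIC)
    for x in range(x0,x1,5): cv2.putText(c,str(x),((x-x0)*f,10),0,.35,(0,0,255)); cv2.line(c,((x-x0)*f+f//2,12),((x-x0)*f+f//2,18),(0,0,255))
    for y in range(y0,y1,5): cv2.putText(c,str(y),(0,(y-y0)*f+f//2),0,.35,(0,0,255))
    for q in((248.2,174.5),(253.5,173.7)): cv2.drawMarker(c,tuple(int((q[i]-(x0,y0)[i]+.5)*f) for i in(0,1)),(0,255,255),0,8)
    out.append(c)
cv2.imwrite(f'pics/dt{n}.png',np.hstack(out))
A=A.astype(int);B=B.astype(int)
for r in range(171,177): print(r,'B-A',(B-A)[r,244:259,0],'B',B[r,244:259,0])
E
python3 td.py 14
```

```text
12.275 [0.48478098 0.15048151 0.06253166] [-0.30289389  3.09879384 -0.00830945] 0.030315344745268213 [-0.34270541 -0.29235207 -1.27337955]
side origin 265 144
top origin 219 175
171 B-A [-2 -4 -2 -3 -2 -4 -3 -3  0  0  0 -3 -2 -4 -4] B [55 55 57 62 66 56 54 57 71 79 70 58 58 58 58]
172 B-A [-3 -3 -1  0 -1 -1 -4 -3 -4 -4 -4 -3 -4 -4 -2] B [54 55 62 83 94 72 56 61 81 96 84 64 59 59 60]
173 B-A [ -2  -3  -1   0  -1   0  -2  -4 -12 -17 -18  -9  -2  -2  -4] B [ 56  57  68  99 116  88  62  61  72  85  78  64  60  60  58]
174 B-A [ -3  -2  -2  -4  -5  -5  -5  -7 -18 -33 -33 -15  -4  -2  -6] B [ 57  57  65  89 106  87  64  59  66  75  77  65  59  60  57]
175 B-A [ -5  -3   0   0  -8 -19 -12  -7 -18 -35 -40 -18  -6 -13 -24] B [57 58 64 81 91 74 59 57 60 72 78 67 61 63 66]
176 B-A [ -4  -4  -5  -6 -19 -31 -16 -10 -13 -24 -29 -18 -25 -39 -53] B [64 60 61 71 78 67 58 54 57 65 72 71 70 71 75]
```

View pics/dt14.png

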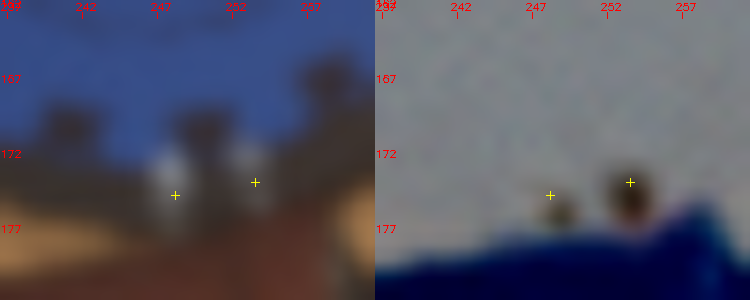

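View pics/d14.png

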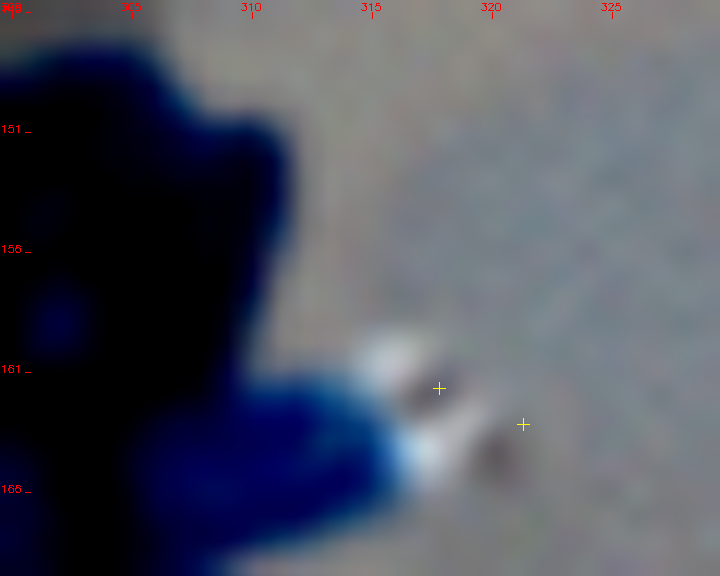

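Call:
{"op": "step_arm", "data": {"moves": [[0.35,0.01,0.0016,0.001,0],[0.35,0.01,0.0016,0,0],[0.35,0.004,0.0006,0,0],[0.35,0,0,0,0],[0.35,0,0,0,0]]}}

```text
t: 13.0
tool_pos: [0.5053, 0.1528, 0.0605]
tool_rot: [-0.304, 3.117, -0.013]
contact_force: [-1.8, 0.2, -0.7]
opening: 0.0301
```

```bash
python3 look.py 15 side top; python3 zoom.py side15.pkl 300 146 335 172 22 z15.png; python3 zoom.py top15.pkl 235 155 265 180 24 zt15.png
```

```text
13.0 [0.5053285  0.1528227  0.06047707] [-0.30350399  3.11690416 -0.01328338] 0.030080624196148785 [-1.8161845   0.22846861 -0.66371202]
side origin 269 143
top origin 219 169
```

View pics/z15.png

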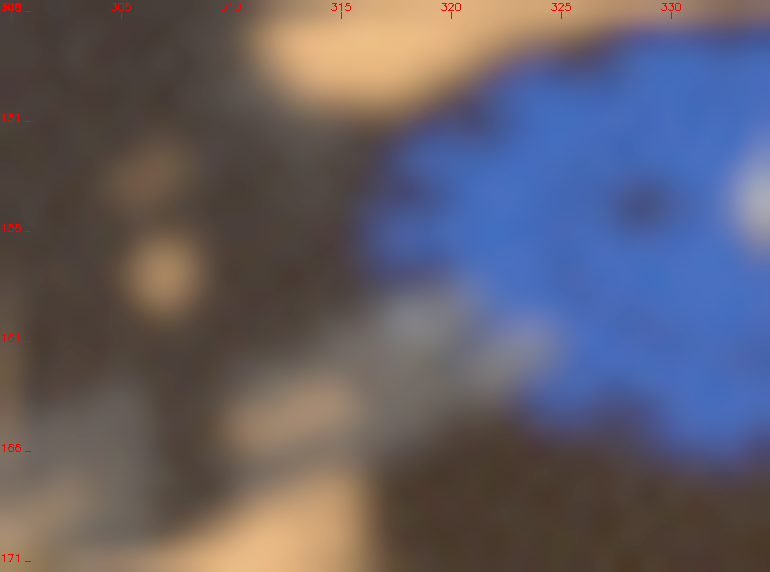

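View pics/zt15.png

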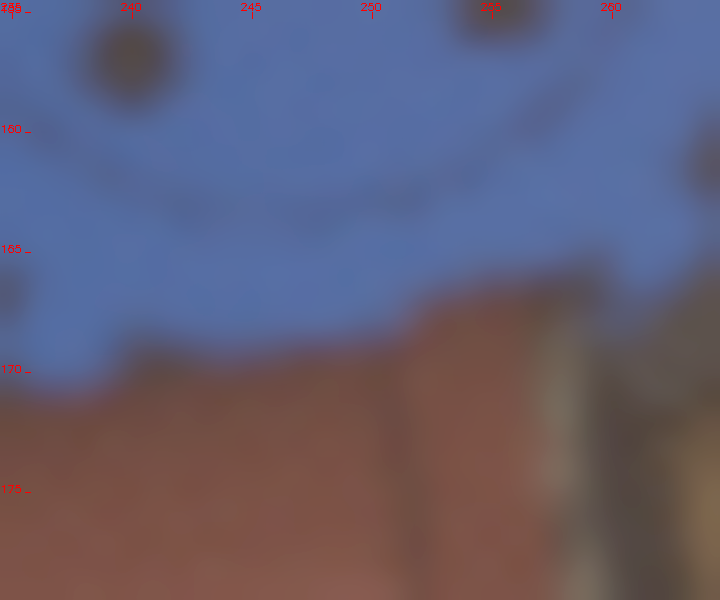

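Call:
{"op": "step_arm", "data": {"moves": [[0.35,0,0,0.004,0],[0.35,-0.008,-0.001,0.001,0],[0.35,-0.008,-0.001,0,0],[0.35,-0.004,-0.0005,0,0],[0.35,0,0,0,0]]}}

```text
t: 13.72
tool_pos: [0.4859, 0.1507, 0.0675]
tool_rot: [-0.303, 3.111, -0.012]
contact_force: [0.1, 1.4, -1.4]
opening: 0.0301
```

```bash
python3 look.py 16 side top; python3 diff.py side16.pkl d16.png;  python3 td.py 16;python3 zoom.py side16.pkl 266 155 326 185 13 z16.png
```

```text
13.725 [0.48586716 0.15071196 0.0675328 ] [-0.30348409  3.11062692 -0.012137  ] 0.030061247562699064 [ 0.09382981  1.37359923 -1.38431799]
side origin 265 143
top origin 219 175
171 B-A [-4 -4 -3 -3 -3 -2 -2 -3 -2  0  0 -2 -2 -4 -3] B [53 55 56 62 65 58 55 57 69 79 70 59 58 58 59]
172 B-A [-2 -2 -1  0 -1 -1 -4 -3 -3 -2 -4 -1 -3 -2 -2] B [55 56 62 83 94 72 56 61 82 98 84 66 60 61 60]
173 B-A [ -3  -3   0   2   1   0  -2  -4  -6 -11 -18  -7   2   1  -2] B [ 55  57  69 101 118  88  62  61  78  91  78  66  64  63  60]
174 B-A [ -4   2  13  14   5   1  -3  -6 -16 -34 -39  -9   8   5  -3] B [ 56  61  80 107 116  93  66  60  68  74  71  71  71  67  60]
175 B-A [ -6   5  29  34   5  -8  -4  -3 -12 -34 -43  -9  10  -3 -24] B [ 56  66  93 115 104  85  67  61  66  73  75  76  77  73  66]
176 B-A [-10  -2  13  14 -14 -24  -4   2  -3 -13 -22  -9 -15 -34 -57] B [58 62 79 91 83 74 70 66 67 76 79 80 80 76 71]
```

View pics/d16.png

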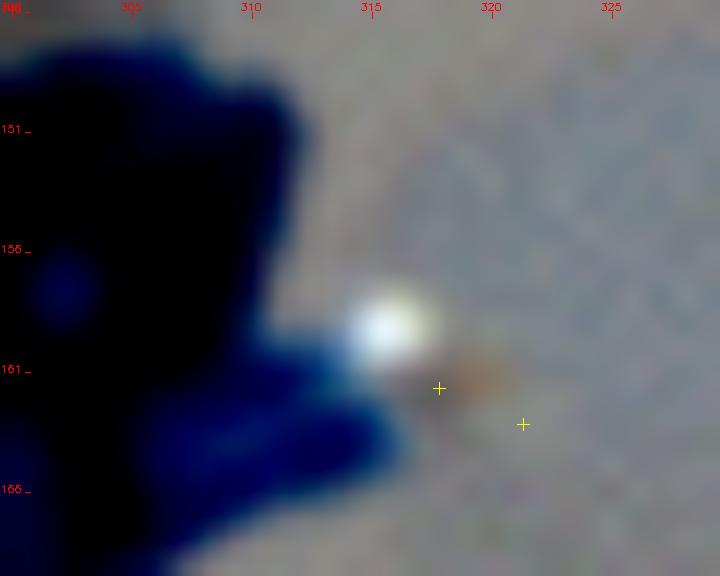

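View pics/dt16.png

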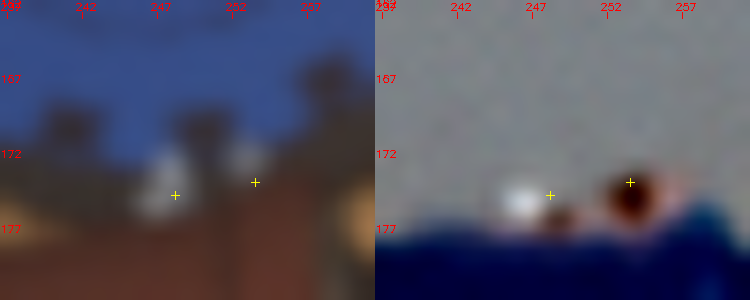

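View pics/z16.png

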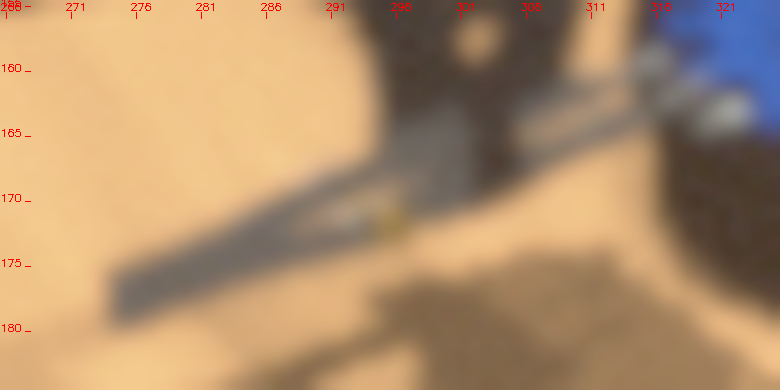

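```bash
python3 - <<'E'
from est import *
S=pickle.load(open('side16.pkl','rb'));T=pickle.load(open('top16.pkl','rb'))
# relative calibration: offset T & S by left-line observed vs each other
L,g=tri(T,(248.2,174.5),S,(317.8,161.7));print('lineL',L,g)
R,g=tri(T,(253.5,173.7),S,(321.3,163.2));print('lineR',R,g)
y=np.radians(9.2);e=np.array([np.cos(y),np.sin(y)]);f=np.array([-e[1],e[0]])
M=(L+R)/2
for t,s in(((246.6,174.0),(317.6,159.1)),((246.6,174.3),(317.3,159.1))):
    X,g=tri(T,t,S,s); d=X-M; print('tipL',X,g,'rel',d[:2]@e,d[:2]@f,d[2])
# per-camera with z hypotheses, rel to mark seen by same camera at z=.064
mT=(atz(T,(248.2,174.5),.064)+atz(T,(253.5,173.7),.064))/2; mS=(atz(S,(317.8,161.7),.064)+atz(S,(321.3,163.2),.064))/2
print(mT,mS)
for z in(.066,.070,.074,.078):
    a=(atz(T,(246.6,174.1),z)-mT)[:2];b=(atz(S,(317.6,159.1),z)-mS)[:2];c=(atz(S,(320.2,161.2),z)-mS)[:2]
    print(z,'T L',a@e,a@f,'S L',b@e,b@f,'S R',c@e,c@f)
E
```

```text
lineL [0.57341322 0.17440985 0.06183906] 0.00592918726624022
lineR [0.57722267 0.15530324 0.06339561] 0.0026029116062735295
tipL [0.57416464 0.17835732 0.07113818] 0.005040298737176058 rel 0.001020047415515374 0.01351149730208604 0.0085208446953223
tipL [0.57297861 0.17834767 0.07145857] 0.005243728082196129 rel -0.00015226758070437753 0.013691598259966013 0.008841235360640937
[0.5770826  0.16385219 0.064     ] [0.57212163 0.16313158 0.064     ]
0.066 T L 0.0021982561639569795 0.014164147660407961 S L 0.007501355754636178 0.023448691408345636 S R 0.005726512221129544 0.0035686441454958555
0.07 T L 0.0014696856993541012 0.013672225061315048 S L 0.0032894233345620296 0.017418756872853724 S R 0.0015248302006918612 -0.0023464755201838498
0.074 T L 0.000741115234751122 0.013180302462222206 S L -0.0009225090855119735 0.011388822337362017 S R -0.0026768518197456768 -0.008261595185863354
0.078 T L 1.2544770148243465e-05 0.012688379863129293 S L -0.0051344415055860505 0.005358887801870544 S R -0.006878533840183324 -0.01417671485154284
```

Call:
{"op": "step_arm", "data": {"moves": [[0.35,0.0005,-0.0033,-0.002,0],[0.35,0,0,0,0],[0.35,0,0,0,0]]}}

```text
t: 14.2
tool_pos: [0.4871, 0.1471, 0.0653]
tool_rot: [-0.303, 3.111, -0.012]
contact_force: [0.6, -0.2, -0.9]
opening: 0.0294
```

```bash
python3 look.py 17 side top; python3 diff.py side17.pkl d17.png;  python3 td.py 17
```

```text
14.2 [0.48705968 0.14710958 0.06534773] [-0.30308871  3.11060045 -0.0122096 ] 0.029445048193319837 [ 0.62111262 -0.20079847 -0.94617527]
side origin 266 144
top origin 220 174
171 B-A [-2 -5 -3 -3 -2 -2 -3 -4 -2  0  0 -1 -2 -3 -2] B [55 54 56 62 66 58 54 56 69 79 70 60 58 59 60]
172 B-A [-3 -4 -1  0  0 -1 -6 -3 -4 -3 -4 -3 -4 -3 -1] B [54 54 62 83 95 72 54 61 81 97 84 64 59 60 61]
173 B-A [ -3  -3  -3  -1   0   0  -3  -3 -10 -16 -17  -6   0   2   1] B [ 55  57  66  98 117  88  61  62  74  86  79  67  62  64  63]
174 B-A [ -3  -2  -2  -4  -4  -5  -5  -6 -17 -31 -31  -9   7   8   6] B [ 57  57  65  89 107  87  64  60  67  77  79  71  70  70  69]
175 B-A [ -5  -4  -1  -1  -8 -18  -9  -1 -11 -33 -36  -7   8   0 -15] B [57 57 63 80 91 75 62 63 67 74 82 78 75 76 75]
176 B-A [ -8  -3  -2  -5 -20 -28  -6   5   0 -14 -19  -9 -15 -30 -49] B [60 61 64 72 77 70 68 69 70 75 82 80 80 80 79]
```

View pics/d17.png

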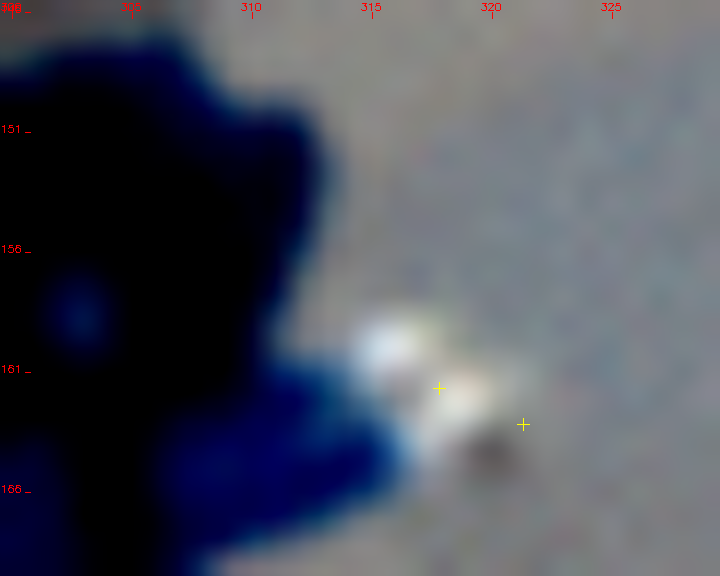

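View pics/dt17.png

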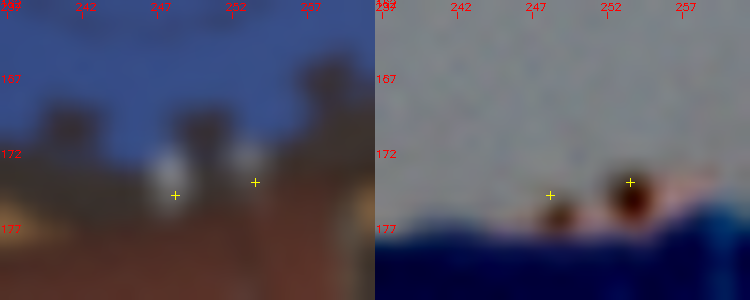

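```bash
python3 - <<'E'
from est import *
S=pickle.load(open('side17.pkl','rb'))
y=np.radians(9.2);e=np.array([np.cos(y),np.sin(y)]);f=np.array([-e[1],e[0]])
mS=(atz(S,(317.8,161.7),.064)+atz(S,(321.3,163.2),.064))/2
for z in(.068,.0708,.073):
    b=(atz(S,(317.8,159.9),z)-mS)[:2];c=(atz(S,(320.3,161.8),z)-mS)[:2]
    print(z,'S L',b@e,b@f,'S R',c@e,c@f,'mid',((b+c)/2)@e,((b+c)/2)@f)
E
python3 zoom.py side17.pkl 262 150 332 185 11 z17.png
```

```text
0.068 S L 0.002264507363065067 0.01469180088122477 S R 0.0011495722104524206 -0.003486005910730417 mid 0.001707039786758744 0.0056028974852471766
0.0708 S L -0.0006711512456765171 0.010494127193946993 S R -0.0017815659209534597 -0.007609978124497095 mid -0.0012263585833149884 0.0014420745347249494
0.073 S L -0.002977740152544943 0.007195955011085648 S R -0.004084603024200988 -0.010850242006742205 mid -0.003531171588372965 -0.001827143497828278
```

View pics/z17.png

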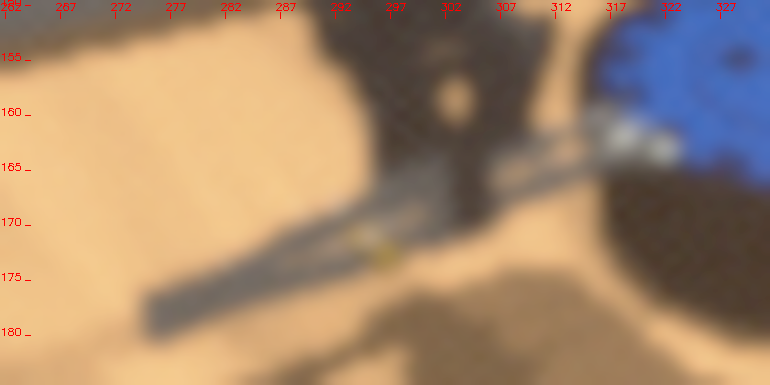

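```bash
python3 - <<'E'
from est import *
S=pickle.load(open('side17.pkl','rb'))
for nm,tcp,yw in(('12',(.485,.1509,.0635),9.0),('14',(.4848,.1505,.0625),11.1),('16',(.4859,.1507,.0675),11.1),('17',(.4871,.1471,.0653),11.1)):
  for dy in(0,-2.7):
    y=np.radians(yw+dy);e=np.array([np.cos(y),np.sin(y)])
    c=np.array(tcp[:2])+.0025*e
    print(nm,dy,proj(S,np.r_[c-.113*e,tcp[2]+.005]).round(2))
E
python3 zoom.py side14.pkl 262 150 332 185 11 z14.png; python3 zoom.py side13.pkl 262 150 332 185 11 z13b.png
```

```text
12 0 [274.52 177.3 ]
12 -2.7 [273.84 176.69]
14 0 [275.11 178.07]
14 -2.7 [274.37 177.47]
16 0 [275.26 176.78]
16 -2.7 [274.53 176.18]
17 0 [275.98 177.68]
17 -2.7 [275.24 177.09]
```

View pics/z14.png

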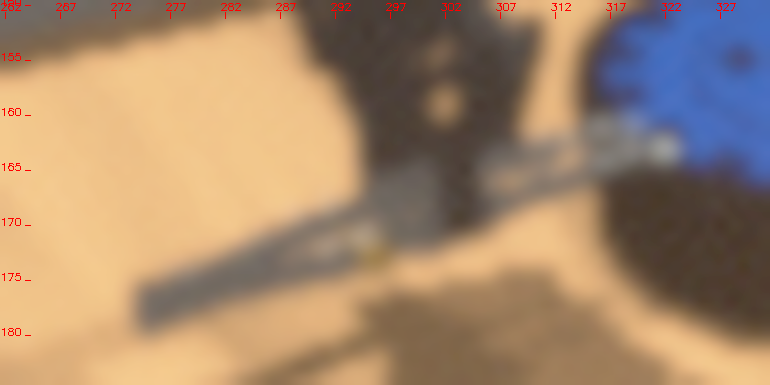

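Call:
{"op": "step_arm", "data": {"moves": [[0.35,0,0,-0.0015,0],[0.35,0,0,-0.0015,0],[0.35,0,0,0,0],[0.35,0,0,0,0]]}}

```text
t: 14.8
tool_pos: [0.487, 0.1472, 0.062]
tool_rot: [-0.303, 3.111, -0.012]
contact_force: [-0.1, -0.0, 0.2]
opening: 0.0299
```

```bash
python3 look.py 18 side top; python3 diff.py side18.pkl d18.png;  python3 td.py 18;python3 zoom.py side18.pkl 262 150 332 185 11 z18.png; python3 -c "
from h import *
for i in range(1):
    o=ctrl.get_obs();print(o['contact_force'],o['wrist_torque'],o['opening'])"
```

```text
14.8 [0.48698058 0.14723627 0.06202812] [-0.30349457  3.11076491 -0.01221561] 0.029920863167002168 [-0.13960968 -0.04036694  0.18061467]
side origin 266 144
top origin 220 175
171 B-A [-4 -4 -2 -2 -2 -3 -2 -3 -1  0 -1 -2 -2 -4 -3] B [53 55 57 63 66 57 55 57 70 79 69 59 58 58 59]
172 B-A [-2 -2 -2 -1 -1 -1 -3 -2 -1  0 -3 -3 -3 -3 -1] B [ 55  56  61  82  94  72  57  62  84 100  85  64  60  60  61]
173 B-A [-2 -5 -2 -1 -1 -1 -3  0 -2 -4 -8 -4  1  1  1] B [ 56  55  67  98 116  87  61  65  82  98  88  69  63  63  63]
174 B-A [ -3  -2  -3  -7  -9  -7  -4  -3  -7 -14 -19  -5   5   8   6] B [ 57  57  64  86 102  85  65  63  77  94  91  75  68  70  69]
175 B-A [ -4  -4  -4 -12 -22 -23  -9  -2  -9 -28 -34  -8   8   0 -17] B [58 57 60 69 77 70 62 62 69 79 84 77 75 76 73]
176 B-A [ -9  -4  -5 -13 -29 -29  -7   3  -2 -19 -25 -11 -16 -30 -50] B [59 60 61 64 68 69 67 67 68 70 76 78 79 80 78]
[ 0.54959243 -0.29935956 -1.0776556 ] [-0.02861799 -0.01669278  0.05162111] 0.029911080771157048
```

View pics/d18.png

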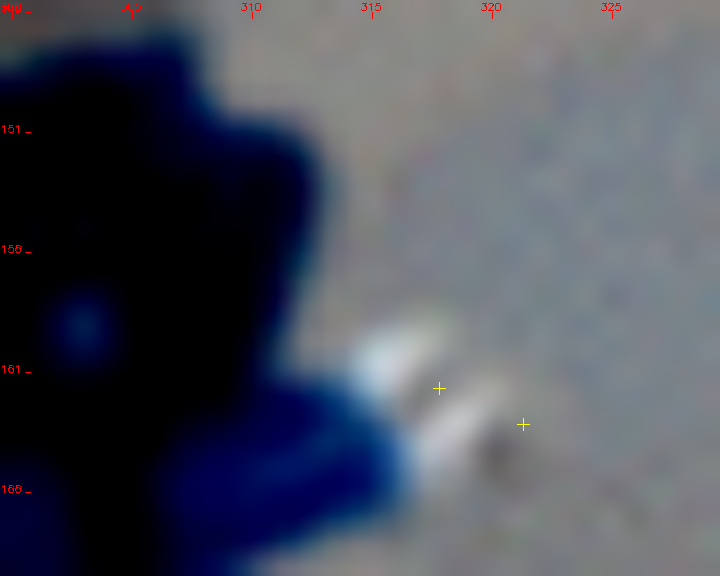

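View pics/dt18.png

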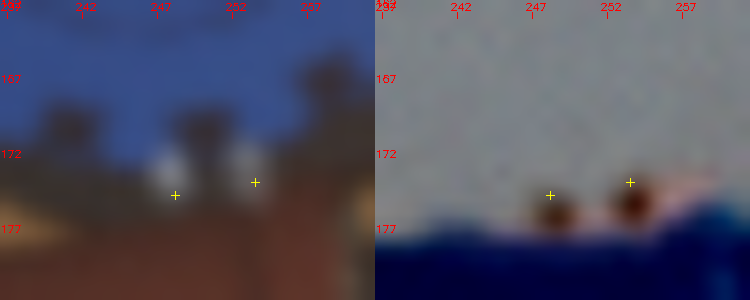

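View pics/z18.png

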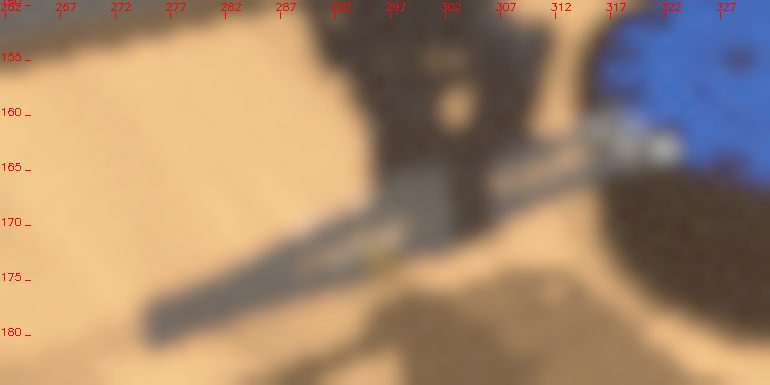

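Call:
{"op": "step_arm", "data": {"moves": [[0.35,0,0,0.002,0],[0.35,-0.0004,0.0022,0,0],[0.35,0,0,0,0],[0.35,0,0,0,0]]}}

```text
t: 15.4
tool_pos: [0.4867, 0.1497, 0.0644]
tool_rot: [-0.304, 3.11, -0.012]
contact_force: [0.2, -0.4, -1.1]
opening: 0.0299
```

```bash
python3 look.py 19 side top; python3 diff.py side19.pkl d19.png;  python3 td.py 19
```

```text
15.4 [0.48668841 0.14968767 0.0644284 ] [-0.30356482  3.11028939 -0.01209139] 0.029907487239160015 [ 0.2305428  -0.39149584 -1.13256615]
side origin 265 144
top origin 220 175
171 B-A [-3 -4 -2 -3 -2 -2 -2 -3 -1  1  1 -1 -3 -4 -2] B [54 55 57 62 66 58 55 57 70 80 71 60 57 58 60]
172 B-A [-3 -3 -2  0 -1 -2 -3 -2  1  4 -1 -2 -3 -4 -2] B [ 54  55  61  83  94  71  57  62  86 104  87  65  60  59  60]
173 B-A [-3 -5 -3 -1 -2 -1 -2  0  6  4 -5 -4  0  1 -1] B [ 55  55  66  98 115  87  62  65  90 106  91  69  62  63  61]
174 B-A [ -3  -2  -2  -6  -9  -4  -2  -3  -4 -15 -31  -9   7   7   0] B [ 57  57  65  87 102  88  67  63  80  93  79  71  70  69  63]
175 B-A [ -6  -3   1  -2 -10 -10  -4  -3 -10 -32 -43  -9   9  -3 -20] B [56 58 65 79 89 83 67 61 68 75 75 76 76 73 70]
176 B-A [ -8  -3  -1  -7 -23 -25  -5   2  -3 -16 -22 -10 -15 -32 -51] B [60 61 65 70 74 73 69 66 67 73 79 79 80 78 77]
```

Call:
{"op": "step_arm", "data": {"moves": [[0.35,0.0008,-0.0045,0,0],[0.35,0,0,0,0],[0.35,0,0,0,0]]}}

```text
t: 15.88
tool_pos: [0.4875, 0.1446, 0.0643]
tool_rot: [-0.303, 3.111, -0.012]
contact_force: [0.0, -0.1, -0.8]
opening: 0.0298
```

```bash
python3 look.py 20 side top; python3 diff.py side20.pkl d20.png;  python3 td.py 20; python3 -c "
import cv2,numpy as np
a=[cv2.resize(cv2.imread(f'pics/d{i}.png'),(390,312)) for i in(19,20)];b=[cv2.resize(cv2.imread(f'pics/dt{i}.png')[:,375:],(390,312)) for i in(19,20)]
cv2.imwrite('pics/c1920.png',np.vstack([np.hstack(a),np.hstack(b)])[:600])"
```

```text
15.875 [0.48748482 0.14464363 0.06428905] [-0.30308329  3.11060594 -0.01223293] 0.02984386173608791 [ 0.01244682 -0.12948011 -0.75593212]
side origin 266 144
top origin 221 174
171 B-A [-4 -4 -2 -2 -2 -2 -2 -3 -1  0  0 -1 -2 -3 -3] B [53 55 57 63 66 58 55 57 70 79 70 60 58 59 59]
172 B-A [-3 -3 -1 -1  0 -2 -3 -3 -1  3  3  1 -3 -3 -1] B [ 54  55  62  82  95  71  57  61  84 103  91  68  60  60  61]
173 B-A [-2 -4 -2  0  2  2 -1 -1  1  6  9  4  0  0  1] B [ 56  56  67  99 119  90  63  64  85 108 105  77  62  62  63]
174 B-A [-4 -1 -2  1  5 10  3 -3 -5 -5 -3  6  9  8  8] B [ 56  58  65  94 116 102  72  63  79 103 107  86  72  70  71]
175 B-A [ -6  -4  -1   2   9  15   6  -2 -10 -25 -27   1  11   0 -14] B [ 56  57  63  83 108 108  77  62  68  82  91  86  78  76  76]
176 B-A [ -8  -4  -3  -4 -11 -13  -2   5   0 -17 -23  -5 -13 -30 -47] B [60 60 63 73 86 85 72 69 70 72 78 84 82 80 81]
```

View pics/c1920.png

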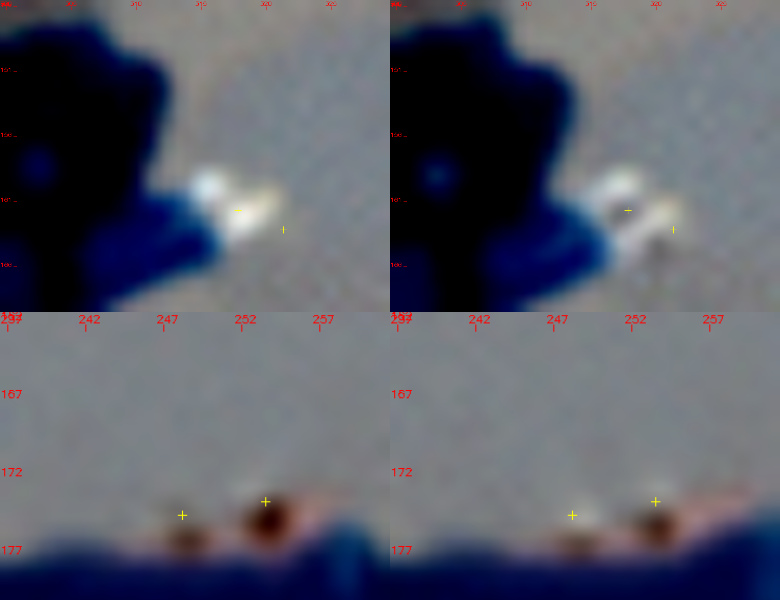

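```bash
python3 - <<'E'
from est import *
S=pickle.load(open('side20.pkl','rb'))
y=np.radians(9.2);e=np.array([np.cos(y),np.sin(y)]);f=np.array([-e[1],e[0]])
mS=(atz(S,(317.8,161.7),.064)+atz(S,(321.3,163.2),.064))/2
for nm,L,R in(('20',(318.6,159.3),(321.7,161.5)),('20ends',(318.7,158.8),(321.9,161.2)),('19',(317.6,158.7),(320.6,160.7)),('18',(318.3,159.4),(320.5,161.4))):
  for z in(.068,.070,.072,.074):
    b=(atz(S,L,z)-mS)[:2];c=(atz(S,R,z)-mS)[:2]
    print(nm,z,'mid x %.4f y %.4f'%(((b+c)/2)@e,((b+c)/2)@f),'gap %.4f'%((b-c)@f))
E
```

```text
20 0.068 mid x 0.0072 y 0.0060 gap 0.0216
20 0.07 mid x 0.0051 y 0.0030 gap 0.0215
20 0.072 mid x 0.0030 y 0.0000 gap 0.0214
20 0.074 mid x 0.0009 y -0.0029 gap 0.0214
20ends 0.068 mid x 0.0096 y 0.0082 gap 0.0232
20ends 0.07 mid x 0.0074 y 0.0053 gap 0.0231
20ends 0.072 mid x 0.0053 y 0.0023 gap 0.0230
20ends 0.074 mid x 0.0032 y -0.0007 gap 0.0230
19 0.068 mid x 0.0072 y 0.0130 gap 0.0202
19 0.07 mid x 0.0051 y 0.0100 gap 0.0201
19 0.072 mid x 0.0030 y 0.0070 gap 0.0201
19 0.074 mid x 0.0009 y 0.0040 gap 0.0200
18 0.068 mid x 0.0049 y 0.0077 gap 0.0182
18 0.07 mid x 0.0028 y 0.0047 gap 0.0181
18 0.072 mid x 0.0007 y 0.0018 gap 0.0181
18 0.074 mid x -0.0014 y -0.0012 gap 0.0180
```

Call:
{"op": "step_arm", "data": {"moves": [[0.35,-0.0005,0.0025,0,0],[0.35,0,0,-0.0015,0],[0.35,0,0,-0.0015,0],[0.35,0,0,0,0],[0.35,0,0,0,0]]}}

```text
t: 16.6
tool_pos: [0.4869, 0.1475, 0.061]
tool_rot: [-0.304, 3.111, -0.012]
contact_force: [-0.1, 0.8, -0.5]
opening: 0.0302
```

```bash
python3 look.py 21 side top; python3 diff.py side21.pkl d21.png;  python3 td.py 21; python3 zoom.py side21.pkl 262 150 332 185 11 z21.png; python3 -c "
import cv2,numpy as np
a=cv2.resize(cv2.imread('pics/d21.png'),(390,312));b=cv2.resize(cv2.imread('pics/dt21.png')[:,375:],(390,312));c=cv2.resize(cv2.imread('pics/z21.png'),(576,288))
cv2.imwrite('pics/c21.png',np.vstack([np.hstack([a,b]),np.hstack([c,np.zeros((288,204,3),np.uint8)])]))"
```

```text
16.6 [0.48686127 0.1475352  0.06101328] [-0.30369961  3.11064137 -0.01222121] 0.030160852826393254 [-0.13094221  0.80999485 -0.46356673]
side origin 266 145
top origin 220 175
171 B-A [-3 -4 -2 -2 -3 -1 -3 -3 -1  1  0 -2 -2 -3 -3] B [54 55 57 63 65 59 54 57 70 80 70 59 58 59 59]
172 B-A [-3 -3 -1  0 -1  0 -5 -2 -1 -1 -4 -4 -4 -4 -2] B [54 55 62 83 94 73 55 62 84 99 84 63 59 59 60]
173 B-A [ -2  -5  -3  -3  -4  -2  -3  -2  -4  -8 -15  -8  -1   0   1] B [ 56  55  66  96 113  86  61  63  80  94  81  65  61  62  63]
174 B-A [ -4  -3  -4 -12 -15  -9  -4  -5 -12 -26 -31  -9   6   6   4] B [56 56 63 81 96 83 65 61 72 82 79 71 69 68 67]
175 B-A [ -5  -4  -3 -13 -23 -23  -9  -2  -9 -28 -38  -9   7  -1 -17] B [57 57 61 68 76 70 62 62 69 79 80 76 74 75 73]
176 B-A [ -9  -4  -5 -12 -26 -26  -5   5  -2 -17 -25 -11 -16 -31 -51] B [59 60 61 65 71 72 69 69 68 72 76 78 79 79 77]
```

View pics/c21.png

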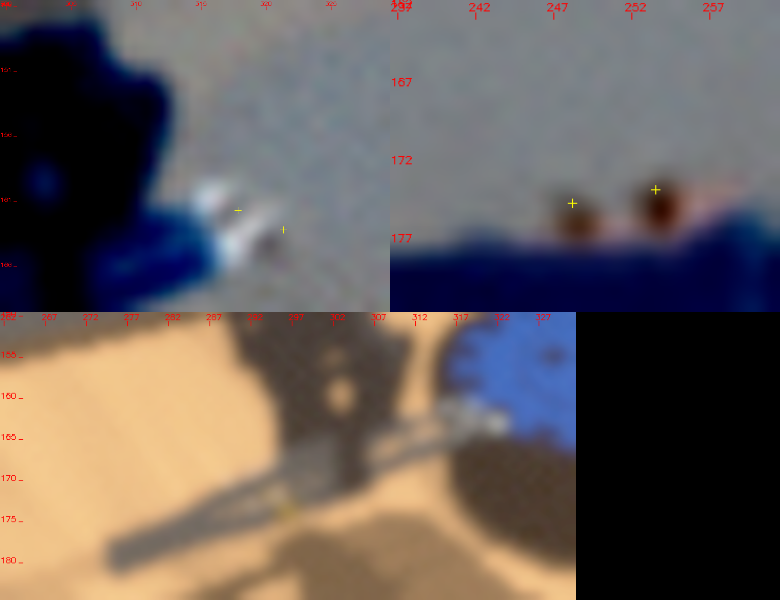

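```bash
python3 -c "
from h import *
o=ctrl.get_obs();print(o['tool_pos'],o['opening'],o['contact_force'],abs(o['dq']).max())
print(ctrl.finish_job())"
```

```text
[0.48682843 0.1475559  0.06099346] 0.029887366615266833 [-0.4803742  -0.0916964  -0.27043615] 0.0013514671189556976
the job is handed in; nothing more can be done
None
```

I took the rightmost tweezers by their finger pads and carried them, still about 25 mm open at the tips, to the marked cell. There I squeezed them to the marked gap, and I handed the job in with the gripper holding them at about 17 s. No verdict came back, so the figures below are only my own checks.

**What the last checks showed**
- **Gap:** the finger opening read 29.9 to 30.2 mm, which corresponds to a tip gap of about 18 mm. The blurred side-camera pictures gave 18 to 23 mm in the last frames measured.
- **Sideways position:** I moved the tips about 2.5 mm to each side and watched them in the top view. That put them within about 1 to 2 mm of their lines.
- **Height:** the tips stood an estimated 1 to 4 mm above the rim. The wrist force was only noise (about 1 N) and the arm was still.

**What disagreed or went wrong**
- **Camera mismatch:** the two cameras differed by about 5 mm on absolute positions, so I judged the tips against the lines within each picture. In the side view alone, height and sideways position could not be told apart, so the height figure is loose.
- **Turned in the grip:** the tweezers probably sat turned about 2 to 3° in the grip. I corrected most of that by turning the tool.
- **Touched the plate:** I moved the tips about 20 mm further in over the plate to see them better, and they probably touched it lightly. That tipped them up by roughly 0.03 to 0.05 rad, inside the 0.2 rad limit. I then measured the height again and re-centred them.
- **Final top view:** the wrist hid most of the tips in the last top picture, so the final sideways position rests mainly on the earlier side-to-side check.

The path stayed clear of the sprocket, the brush retainer and the screwdriver, though I did not measure their positions again at the end.

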